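# Change the specimens on the clamp stage and prime the line

## Task

Turn the clamp knob on the test stage anticlockwise until it clicks open, then lay every tested holder from the stage flat on the floor of the aluminium tray, and lay every fresh holder from the bin flat in a bay of its own on the stage, lengthwise in the bay. When all are in place, turn the knob clockwise until it clicks locked, and only then prime the line with two strokes of the pump: plunger fully down to its stop and all the way up again, twice. Leave the beaker, bottle and screwdriver alone.

Things in the scene. Friction and masses are not known exactly. Their poses are not given: they have to be found in the camera images.
- fresh1: dark resin specimen holder, a bar 80 long x 36 wide x 36 high, mass about 0.16 kg, round steel disc and copper patch on top; origin at the centre of the bar, x along its length, z up. A fresh one, lying in the bin at the start; absent in some starts
- fresh2: dark resin specimen holder, a bar 80 long x 36 wide x 36 high, mass about 0.16 kg, round steel disc and copper patch on top; origin at the centre of the bar, x along its length, z up. A fresh one, lying in the bin at the start; absent in some starts
- fresh3: dark resin specimen holder, a bar 80 long x 36 wide x 36 high, mass about 0.16 kg, round steel disc and copper patch on top; origin at the centre of the bar, x along its length, z up. A fresh one, lying in the bin at the start; absent in some starts
- fresh4: dark resin specimen holder, a bar 80 long x 36 wide x 36 high, mass about 0.16 kg, round steel disc and copper patch on top; origin at the centre of the bar, x along its length, z up. A fresh one, lying in the bin at the start; absent in some starts
- used1: dark resin specimen holder, a bar 80 long x 36 wide x 36 high, mass about 0.16 kg, round steel disc and copper patch on top; origin at the centre of the bar, x along its length, z up. A tested one, lying in a bay of the stage under the clamp arm at the start; absent in some starts
- used2: dark resin specimen holder, a bar 80 long x 36 wide x 36 high, mass about 0.16 kg, round steel disc and copper patch on top; origin at the centre of the bar, x along its length, z up. A tested one, lying in a bay of the stage under the clamp arm at the start; absent in some starts
- used3: dark resin specimen holder, a bar 80 long x 36 wide x 36 high, mass about 0.16 kg, round steel disc and copper patch on top; origin at the centre of the bar, x along its length, z up. A tested one, lying in a bay of the stage under the clamp arm at the start; absent in some starts
- stage: fixed clamp stage: plywood board 130 (x) x 320 (y), top (bay floor) 20 above the table. Origin on the table under the knob's axis; board from y +50 to -270. Three bays in a row along its -y (see bay1..3), each a white floor 50 wide (y) x 100 long (x) between ribs 16 wide, 8 high. A holder lies in a bay with its length along the stage's x
- bay1 (a point): centre of the floor of the bay nearest the knob, 95 from the knob's axis, 20 above the table
- bay2 (a point): centre of the floor of the middle bay, 161 from the knob's axis, 20 above the table
- bay3 (a point): centre of the floor of the far bay, 227 from the knob's axis, 20 above the table
- knob (a joint): rad, knob and the arm fixed under it, growing anticlockwise from above: 0 locked (arm along the row over all bays), 1.3 open (arm out over the far side). Over-centre spring detent: resists with up to 0.25 N m until half way (0.65), then clicks over to the other end and stays; let go earlier, it springs back. Stops at 0 and 1.3. Starts locked
- knob_grip (a point): middle of the knob's upright black grip bar, on the turning axis, 105 above the table. Bar 50 long, 16 thick, 38 high (83 to 121 above the table), in line with the arm: locked, its length lies along the stage's y; open, 1.3 rad anticlockwise from that. Below it a hub 50 across, 60 to 84 above the table
- bin: fixed white supply bin 205 x 205, walls and dividers 5 thick, tops 15 above the table, floor 5 thick, four equal compartments (2 x 2, centres 50 from the middle along its x and y); origin at the centre of its underside; holders lie about along its x
- tray: fixed shallow aluminium tray for tested holders, empty at the start, 180 (x) x 120 (y) outside, walls 5 thick, 15 high, floor 5 thick; origin at the centre of its underside. Two holders fit side by side with their lengths along its y
- plunger (a joint): travel in m of the priming pump's spring plunger: 0 = up, 0.020 = fully down at its stop; needs 3 N to start and 8 N at the stop, comes up by itself
- plunger_top (a point): centre of the top face of the pump's round black plunger head, 48 across, 138 above the table when up; the white pump body below it is 90 across at its foot and fixed to the table
- beaker: bystander: empty glass beaker 68 across, 90 high, origin at the centre of its underside
- bottle: bystander: amber reagent bottle 60 across, 140 high, origin at the centre of its underside
- driver: bystander: screwdriver lying on the bench, long axis x
- clamp_tip (a point): end of the steel clamp arm, on its top face, 255 from the knob's axis and 68 above the table; the arm is 22 wide, 7 thick, its underside 61 above the table, 5 over the tops of the holders in the bays; turns with the knob
There are look-alikes about, which are no part of the job. Of the things that look like the tray, take the one that is farthest to the robot's right at the start.

How it is judged (in metres and radians):
On the way, in this order (a step that is already met when the one before it is completed fails the run):
1. the clamp knob is clicked open (value of joint knob above 1.18 rad), for 0.2 s.
2. with the clamp open, all tested holders lie in the tray and all fresh ones in bays (value of joint knob above 1.18 rad and x of fresh1 in the frame of stage between -0.02 and 0.02 m and y of fresh1 in the frame of stage between -0.245 and -0.077 m and z of fresh1 in the frame of stage between 0.033 and 0.042 m and angle between the x axis of each of fresh1, fresh2, fresh3, fresh4 and the x axis of stage, either way round below 0.35 rad and x of fresh2 in the frame of stage between -0.02 and 0.02 m and y of fresh2 in the frame of stage between -0.245 and -0.077 m and z of fresh2 in the frame of stage between 0.033 and 0.042 m and x of fresh3 in the frame of stage between -0.02 and 0.02 m and y of fresh3 in the frame of stage between -0.245 and -0.077 m and z of fresh3 in the frame of stage between 0.033 and 0.042 m and x of fresh4 in the frame of stage between -0.02 and 0.02 m and y of fresh4 in the frame of stage between -0.245 and -0.077 m and z of fresh4 in the frame of stage between 0.033 and 0.042 m and x of used1 in the frame of tray between -0.075 and 0.075 m and y of used1 in the frame of tray between -0.045 and 0.045 m and z of used1 in the frame of tray between 0.018 and 0.03 m and x of used2 in the frame of tray between -0.075 and 0.075 m and y of used2 in the frame of tray between -0.045 and 0.045 m and z of used2 in the frame of tray between 0.018 and 0.03 m and x of used3 in the frame of tray between -0.075 and 0.075 m and y of used3 in the frame of tray between -0.045 and 0.045 m and z of used3 in the frame of tray between 0.018 and 0.03 m and linear speed of each of fresh1, fresh2, fresh3, fresh4, used1, used2, used3 below 0.02 m/s), for 0.2 s.
3. the knob is clicked locked over the fresh holders (value of joint knob below 0.12 rad and x of fresh1 in the frame of stage between -0.02 and 0.02 m and y of fresh1 in the frame of stage between -0.245 and -0.077 m and z of fresh1 in the frame of stage between 0.033 and 0.042 m and angle between the x axis of each of fresh1, fresh2, fresh3, fresh4 and the x axis of stage, either way round below 0.35 rad and x of fresh2 in the frame of stage between -0.02 and 0.02 m and y of fresh2 in the frame of stage between -0.245 and -0.077 m and z of fresh2 in the frame of stage between 0.033 and 0.042 m and x of fresh3 in the frame of stage between -0.02 and 0.02 m and y of fresh3 in the frame of stage between -0.245 and -0.077 m and z of fresh3 in the frame of stage between 0.033 and 0.042 m and x of fresh4 in the frame of stage between -0.02 and 0.02 m and y of fresh4 in the frame of stage between -0.245 and -0.077 m and z of fresh4 in the frame of stage between 0.033 and 0.042 m and x of used1 in the frame of tray between -0.075 and 0.075 m and y of used1 in the frame of tray between -0.045 and 0.045 m and z of used1 in the frame of tray between 0.018 and 0.03 m and x of used2 in the frame of tray between -0.075 and 0.075 m and y of used2 in the frame of tray between -0.045 and 0.045 m and z of used2 in the frame of tray between 0.018 and 0.03 m and x of used3 in the frame of tray between -0.075 and 0.075 m and y of used3 in the frame of tray between -0.045 and 0.045 m and z of used3 in the frame of tray between 0.018 and 0.03 m), for 0.2 s.
4. first stroke: the plunger is pressed down to its stop, the clamp locked (value of joint knob below 0.12 rad and value of joint plunger above 0.018 m), for 0.1 s.
5. the plunger has come up again (value of joint plunger below 0.003 m), for 0.1 s.
6. second stroke: the plunger is pressed down to its stop again, the clamp locked (all of step 4), for 0.1 s.
At the end, for the whole second after the job is handed in: knob locked (0.12 rad or less); plunger up (under 3 mm); every fresh holder present flat on a bay floor (centre within 20 mm of the bays' centre line, length within 0.35 rad of the stage's x, centre 33 to 42 mm above the table); every tested holder present flat on the tray floor; all at rest (all of step 3 and value of joint plunger below 0.003 m and linear speed of each of fresh1, fresh2, fresh3, fresh4, used1, used2, used3 below 0.02 m/s); the robot touches nothing.
It fails at once if the plunger is pressed while the clamp is not locked (value of joint plunger above 0.01 m and value of joint knob above 0.2 rad).
It fails at once if a bystander is moved or knocked over (distance of any of beaker, bottle, driver from where it was at the start of the episode above 0.03 m).
Of fresh1, fresh2, fresh3, fresh4 only 2 to 3 are there at a start; the rules pass over those that are not, and their reading is None.
Of used1, used2, used3 only 2 to 2 are there at a start; the rules pass over those that are not, and their reading is None.
At some moment in a run one of fresh1, fresh2, fresh3, fresh4, used1, used2, used3 may be knocked a few centimetres aside while the robot is not near it.
Once in a run the grip may slacken for a moment while it holds something.
It also fails if it takes over 192 s, if anything falls off the work surface, if the arm or the gripper's body presses on something with over 40 N, if the wrist force passes 120 N, or if a joint passes its speed limit or range.

## Robot

A 6-joint arm with a two-finger parallel gripper is mounted at the origin on the work surface. World frame = base frame: x ahead of the robot, y to its left, z up, the work surface at z = 0. Lengths are in mm, angles in rad, forces in N, time in s.
With the tool pointing down it reaches from about 400 to 925 mm from the base axis. Payload 12.5 kg.
Tool frame: the origin (TCP) lies between the finger pads; the fingertips stand 11 mm ahead of it and the grasp point (between the pads) lies 8 mm behind it (env.tip_extent is the distance from the TCP to the fingertips, in mm); x points along the fingers, z is the direction in which the jaws open and shut, and the axes are right-handed (so a half turn about x gives the same grasp; the last joint's range is limited). The gripper opens to 95 mm and grips with 3 to 60 N. Pads are 20 mm wide; open, the fingers measure 119 mm over their backs; the gripper's body (75 mm by 180 mm) begins 59 mm behind the grasp point.
Start: joints at [-1.282, 0.491, 1.559, -0, 1.092, -0.106], TCP at [240.413, -576.929, 225.661] pointing down, gripper open.
Joint ranges: [-3.1, 3.1], [-0.84, 2.19], [0.05, 2.79], [-1.13, 4.28], [0.06, 2.93], [-2.69, 2.69]. Speed limits (rad/s): [2.22, 2.22, 2.79, 3.14, 3.14, 3.14].

## Interface

Orientations are given as [roll, pitch, yaw] about the fixed x, y, z axes, in that order (R = Rz(yaw) Ry(pitch) Rx(roll)).
In Python, from cell import status, imaging, env gives the robot as it stands. The module is installed in compiled form; this text tells all that it offers.
- The arm moves only by the tool apply_moves, never from a script. Its argument "increments" is a list of rows, each a list of 5 numbers: the closure, from 0 (fully open) to 1 (shut), then the shift along the tool's x, y, z in mm, then the turn about the tool's x in degrees. A call has 1 to 10 rows; each row shifts and turns the commanded pose from where the row before left it, along the tool's axes as they then stand; what a row does not reach is not made up. A row lasts 1/10 s, in which the tool goes at most 50 mm and 8.59 degrees, less where a joint would pass 70% of its speed; a pose out of reach is approached as far as the arm can. A call with a gripper value outside its range is refused whole. The fingers move at their own pace and stop on an object; the grip force is fixed at half the most. Time passes only in rows, so rows that do not move let the fingers close. It gives the time, the measured TCP pose, the force and the opening at its end, in the units of the state.
- status.state(): the state, without advancing time (a new reading comes with each control period).
- imaging.read_camera(name): name is "side" or "top" or "wrist"; returns a dict with "pixels" (420x560x3 uint8, red, green, blue), "fovy" (degrees; the focal length in pixels is half the picture's height over the tangent of half this angle, whatever the lens; pixels are square), "cx", "cy" (the principal point, pixels), "distortion" ([k1, k2, p1, p2, k3] as OpenCV has them; the pictures are not rectified), "R" (3x3) and "t" (3): a world point X has camera coordinates R X + t. Camera axes: x right, y down, z forward; pixel columns grow to the right and rows downward; lengths in mm; the calibration is good to about 2 mm. A picture is of the moment at which its call begins. There is no depth.
- env.job_done(): hands the job in, once; it reports no verdict.
The state is a dict: "t": time; "joints": joint angles; "qvel": joint speeds; "tau": joint torques, N m; "eef_pos": TCP position; "tcp_rot": TCP orientation; "ft_force": force on the tool from outside, world axes, zero at the start; "moment": the same for the moment, N m; "opening": opening from 0.0 (shut) to 1.0 (fully open).
Only numpy, scipy, OpenCV 4.12 (cv2) and the standard library are available. Lean on these libraries where they do the work, as an engineer would, in place of code of your own. Each camera call takes 0.05 s, during which the arm holds its last target. There are 200 camera calls.

## Working session

There is one attempt and no reset: what is moved stays moved. The work goes in short steps, Python scripts to look and compute and a tool call to move; the robot and the scene stay as the last step left them, time stands still between calls to the robot, and variables do not carry over. Pictures are saved under pics/ and viewed, about 12 in all and at most 16, crops included, and the job is handed in when it is done.

Besides the shell and the picture viewer there is one more tool, called after "Call:" as name(argument=value, ...), one argument or row to a line, values as JSON. apply_moves: Moves the arm, as the interface text tells. Its arguments: {"type":"object","properties":{"increments":{"type":"array"}},"required":["increments"]}

```bash
mkdir -p pics; cat > h.py <<'E'
import numpy as np, cv2
from cell import status, imaging, env
def cam(name,save=None):
    c=imaging.read_camera(name)
    if save: cv2.imwrite('pics/'+save,cv2.cvtColor(c['pixels'],cv2.COLOR_RGB2BGR))
    h=c['pixels'].shape[0]; f=h/2/np.tan(np.radians(c['fovy'])/2)
    c['K']=np.array([[f,0,c['cx']],[0,f,c['cy']],[0,0,1.]]); c['D']=np.array(c['distortion'],float)
    c['R']=np.array(c['R']);c['t']=np.array(c['t']).ravel(); return c
def p2w(c,px,z):
    px=np.array(px,float).reshape(-1,1,2); u=cv2.undistortPoints(px,c['K'],c['D']).reshape(-1,2)
    d=np.c_[u,np.ones(len(u))]@c['R']; o=-c['R'].T@c['t']
    z=np.broadcast_to(np.asarray(z,float),len(u)); s=(z-o[2])/d[:,2]; return o+d*s[:,None]
def w2p(c,X):
    return cv2.projectPoints(np.array(X,float).reshape(-1,1,3),cv2.Rodrigues(c['R'])[0],c['t'],c['K'],c['D'])[0].reshape(-1,2)
E
python3 - <<'E'
from h import *
for n in('top','side','wrist'):
    c=cam(n,n+'0.png'); print(n,c['fovy'],(-c['R'].T@c['t']).round(),c['R'][2].round(2),c['D'])
s=status.state();print(s)
a=cv2.imread('pics/side0.png');b=cv2.imread('pics/wrist0.png')
cv2.imwrite('pics/sw0.png',cv2.resize(np.vstack([a,b]),None,fx=.7,fy=.7))
t=cv2.imread('pics/top0.png');cv2.imwrite('pics/top0b.png',cv2.resize(t,(800,600),interpolation=cv2.INTER_CUBIC))
E
```

```text
top 42.009268382639576 [ 229.   17. 1457.] [ 0.2  -0.01 -0.98] [-0.03283294  0.          0.          0.          0.        ]
side 57.75177814751568 [346. 730. 842.] [ 0.16 -0.69 -0.7 ] [-0.05892319  0.          0.          0.          0.        ]
wrist 60.140348254659976 [ 302. -549.  384.] [-0.22 -0.09 -0.97] [-0.02471836  0.          0.          0.          0.        ]
{'t': 0.15, 'joints': array([-1.28159723e+00,  4.91359113e-01,  1.55932566e+00,  3.02948457e-05,
        1.09171040e+00, -1.05637939e-01]), 'qvel': array([ 6.28242580e-04, -2.00825438e-03, -2.20084807e-03,  7.33169026e-04,
        4.22718094e-04, -5.02433019e-05]), 'tau': array([-3.70322987e-04, -6.12898207e+01, -2.58277470e+01,  6.92092767e-02,
        4.73909453e-02, -5.53992402e-05]), 'eef_pos': array([ 240.36528665, -576.73691171,  225.22891749]), 'tcp_rot': array([3.0024816 , 1.56999336, 1.82650833]), 'ft_force': array([-0.13929595, -0.59286358,  0.68006504]), 'moment': array([-0.01353867,  0.0134987 , -0.02356005]), 'opening': 1.0006257751864955}
```

View pics/top0b.png

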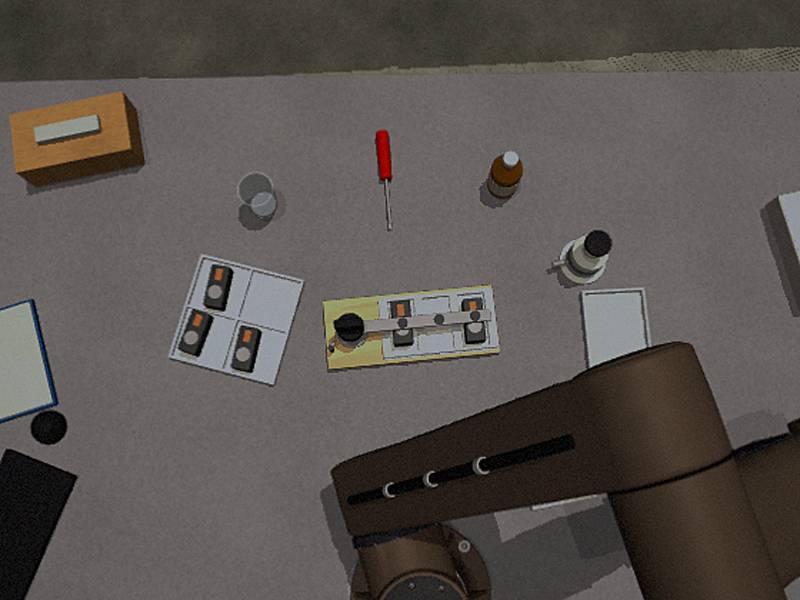

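View pics/sw0.png

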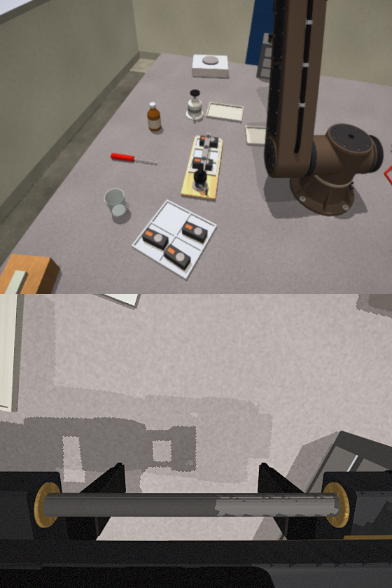

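Top view (800x600): bin at (237,320) with three fresh holders at (218,287), (195,332) and (246,348). The stage runs (323–499, 286–370) with its knob at (348,326) and used holders in bays 1 and 3. Pump head is at (597,243). There is a tray at (615,330), and a second tray-like item is hidden near (565,500). Next I measure.

```bash
cat >> h.py <<'E'
def rect(cx,cy,yaw,x0,x1,y0,y1,z):
    p=np.array([[x0,y0],[x1,y0],[x1,y1],[x0,y1]],float); c,s=np.cos(yaw),np.sin(yaw)
    return np.c_[p@np.array([[c,s],[-s,c]])+[cx,cy],np.full(4,float(z))]
def fitrect(c,px,lx,ly,z):
    """px: 4 corners seen, fit yaw/centre of quad in world; returns centre, edge lengths, dirs"""
    w=p2w(c,px,z); return w
def refine(c,pts,rng=6):
    g=cv2.cvtColor(c['pixels'],cv2.COLOR_RGB2GRAY)
    p=np.array(pts,np.float32).reshape(-1,1,2)
    return cv2.cornerSubPix(g,p.copy(),(4,4),(-1,-1),(3,40,.01)).reshape(-1,2)
def go(x,y,z,jaw):
    """moves needed: turn (deg) first, then shift in tool axes; jaw = world angle of tool z (deg), mod 180"""
    from scipy.spatial.transform import Rotation as Ro
    s=status.state(); R=Ro.from_euler('xyz',s['tcp_rot']).as_matrix(); p=s['eef_pos']
    a=np.degrees(np.arctan2(R[1,2],R[0,2])); d=(jaw-a+90)%180-90
    R2=R@Ro.from_euler('x',-d,degrees=True).as_matrix()
    print('pos',p.round(1),'jaw',a.round(1),'toolx',R[:,0].round(3),'j6',s['joints'][5].round(2),'| turn',(-d).round(1),'then shift',(R2.T@(np.array([x,y,z])-p)).round(1),'open',round(s['opening'],2),'F',s['ft_force'].round(1),'t',round(s['t'],1))
E
python3 - <<'E'
from h import *
c=cam('top')
k=560/800
def show(n,px,z):
    p=np.array(px)*k; q=refine(c,p); 
    w=p2w(c,p,z)[:,:2]; w2=p2w(c,q,z)[:,:2]
    e=np.roll(w2,-1,0)-w2
    print(n,'raw ctr',w.mean(0).round(1),'ref ctr',w2.mean(0).round(1),'moved',np.abs(q-p).max().round(1),'len',np.hypot(*e.T).round(),'ang',np.degrees(np.arctan2(e[:,1],e[:,0])).round(1))
show('stage',[(323,300),(493,286),(499,353),(329,370)],20)
show('bin',[(203,255),(304,280),(275,384),(170,358)],15)
for n,p,z in(('knob',(350,325),121),('plunger',(597,243),138),('beaker',(262,206),0),('bottle',(503,186),0),('pumpfoot',(583,262),0)): print(n,p2w(c,[np.array(p)*k],z).round(0))
# holder orange patch / steel disc
hsv=cv2.cvtColor(c['pixels'],cv2.COLOR_RGB2HSV)
m=((hsv[...,0]<18)&(hsv[...,1]>130)&(hsv[...,2]>90)).astype(np.uint8)
n,l,st,ce=cv2.connectedComponentsWithStats(m)
for i in range(1,n):
    if 15<st[i,4]<300: print('orange',(ce[i]/k).round(),st[i,4],p2w(c,[ce[i]],41).round(0))
im=cv2.imread('pics/top0.png')
cv2.imwrite('pics/crop1.png',cv2.resize(im[165:280,110:360],(800,368),interpolation=cv2.INTER_CUBIC))
E
```

```text
stage raw ctr [471.3  10.1] ref ctr [472.4  12.9] moved 2.2 len [317. 128. 316. 129.] ang [ -85.2 -175.4   94.8    5. ]
bin raw ctr [493.7 334.9] ref ctr [493.5 336.7] moved 2.0 len [199. 203. 201. 202.] ang [-105.7  164.1   74.   -16.4]
knob [[460. 117. 121.]]
plunger [[ 595. -318.  138.]]
beaker [[719. 297.   0.]]
bottle [[ 752. -175.    0.]]
pumpfoot [[ 596. -323.    0.]]
orange [383. 153.] 268 [[807.  58.  41.]]
orange [218. 274.] 40 [[575. 369.  41.]]
orange [472. 305.] 24 [[ 507. -103.   41.]]
orange [400. 309.] 38 [[502.  30.  41.]]
orange [197. 319.] 40 [[489. 405.  41.]]
orange [247. 335.] 41 [[457. 312.  41.]]
orange [374. 336.] 45 [[452.  79.  41.]]
orange [339. 345.] 23 [[437. 143.  41.]]
```

View pics/crop1.png

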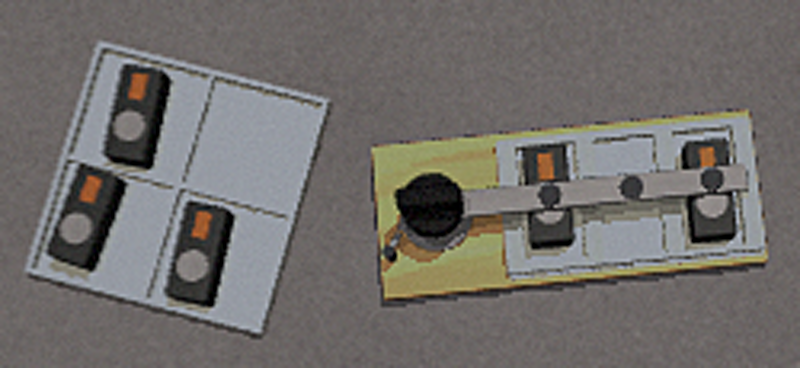

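The crop shows the stage corners at crop px (373,147),(749,111),(767,263),(385,300). The bin corners are at (100,42),(329,101),(264,335),(27,274), and each dark holder has an orange patch and a disc.

```bash
python3 - <<'E'
from h import *
c=cam('top'); o=np.array([110,165])
f=lambda p:np.array(p,float)/3.2+o-0.35
def q(n,p,z):
    w=p2w(c,f(p),z)[:,:2];e=np.roll(w,-1,0)-w
    print(n,w.mean(0).round(1),np.hypot(*e.T).round(),np.degrees(np.arctan2(e[:,1],e[:,0])).round(1)); return w.mean(0)
s=q('stage',[(373,147),(749,111),(767,263),(385,300)],20)
q('bin',[(100,42),(329,101),(264,335),(27,274)],15)
a=np.radians(4.9); ey=np.array([-np.sin(a),np.cos(a)])
org=s+110*ey; print('knob',org)
for d in(95,161,227): print('bay',(org-d*ey).round(1))
for n,p in(('A',[(140,86),(129,126)]),('B',[(90,188),(75,229)]),('C',[(203,223),(190,266)]),('u1',[(545,163),(550,222)]),('u3',[(707,153),(713,207)])):
    w=p2w(c,f(p),42 if n in'ABC' else 57)[:,:2]; d=w[0]-w[1]; print(n,w.mean(0).round(1),w[1].round(),np.hypot(*d).round(),np.degrees(np.arctan2(d[1],d[0])).round(1))
go(org[0],org[1],200,4.9)
E
```

```text
stage [472.1  11.1] [317. 129. 317. 129.] [ -85.4 -175.5   94.6    4.7]
bin [494.  336.8] [204. 204. 205. 205.] [-105.7  165.3   74.8  -15.2]
knob [462.73098244 120.72399214]
bay [470.8  26.1]
bay [476.5 -39.7]
bay [ 482.1 -105.4]
A [557.5 370.3] [541. 374.] 35.0 -13.4
B [471.9 410.4] [455. 416.] 36.0 -18.1
C [440.6 315.9] [423. 321.] 37.0 -15.5
u1 [476.2  28.5] [452.  27.] 49.0 3.9
u3 [ 484.2 -103.9] [ 462. -106.] 45.0 4.3
pos [ 240.4 -576.8  225.4] jaw -67.4 toolx [-0.  0. -1.] j6 -0.11 | turn -72.3 then shift [ 25.7 676.  281.2] open 1.0 F [-0.6 -0.1 -0.3] t 0.2
```

Call:
apply_moves(
  increments=[
    [0,0,0,0,-8],
    [0,0,0,0,-8],
    [0,0,0,0,-8],
    [0,0,0,0,-8],
    [0,0,0,0,-8],
    [0,0,0,0,-8],
    [0,0,0,0,-8],
    [0,0,0,0,-8],
    [0,0,0,0,-8],
  ],
)

```text
t: 1.15
eef_pos: [240.4, -576.9, 225.5]
tcp_rot: [1.702, 1.571, 1.788]
ft_force: [0.6, 0.3, -0.2]
opening: 1.0
```

Call:
apply_moves(
  increments=[
    [0,0,-30.6,26.6,0],
    [0,0,-30.6,26.6,0],
    [0,0,-30.6,26.6,0],
    [0,0,-30.6,26.6,0],
    [0,0,-30.6,26.6,0],
    [0,0,-30.6,26.6,0],
    [0,0,-30.6,26.6,0],
    [0,0,-30.6,26.6,0],
    [0,0,-30.6,26.6,0],
    [0,0,-30.6,26.6,0],
  ],
)

```text
t: 2.15
eef_pos: [497.9, -823.5, 219.1]
tcp_rot: [-1.104, 1.556, -1.024]
ft_force: [40.3, -71.8, 73.9]
opening: 1.001
```

Call:
apply_moves(
  increments=[
    [0,0,-37,1.4,0],
    [0,0,-37,1.4,0],
    [0,0,-37,1.4,0],
    [0,0,-37,1.4,0],
    [0,0,-37,1.4,0],
    [0,0,-37,1.4,0],
    [0,0,-37,1.4,0],
    [0,0,-37,1.4,0],
    [0,0,-37,1.4,0],
    [0,0,-37,1.4,0],
  ],
)

```text
t: 3.15
eef_pos: [414.4, -940.1, 182.6]
tcp_rot: [-1.178, 1.349, -1.098]
ft_force: [0.5, 0.6, 0.3]
opening: 0.995
```

```bash
python3 - <<'E'
from h import *
go(463,121,101,4.7)
cam('top','t1.png');cam('wrist','w1.png')
t=cv2.imread('pics/t1.png');w=cv2.imread('pics/w1.png')
cv2.imwrite('pics/tw1.png',np.hstack([cv2.resize(t[150:420,330:560],(511,600),interpolation=cv2.INTER_CUBIC)[:, :],cv2.copyMakeBorder(cv2.resize(w,(289,217)),0,383,0,0,0)]))
E
```

```text
pos [ 414.4 -940.1  182.6] jaw 5.1 toolx [ 0.1   -0.196 -0.975] j6 -1.3 | turn 0.4 then shift [-123.4 1050.4  128.1] open 1.0 F [0.5 0.6 0.3] t 3.1
```

View pics/tw1.png

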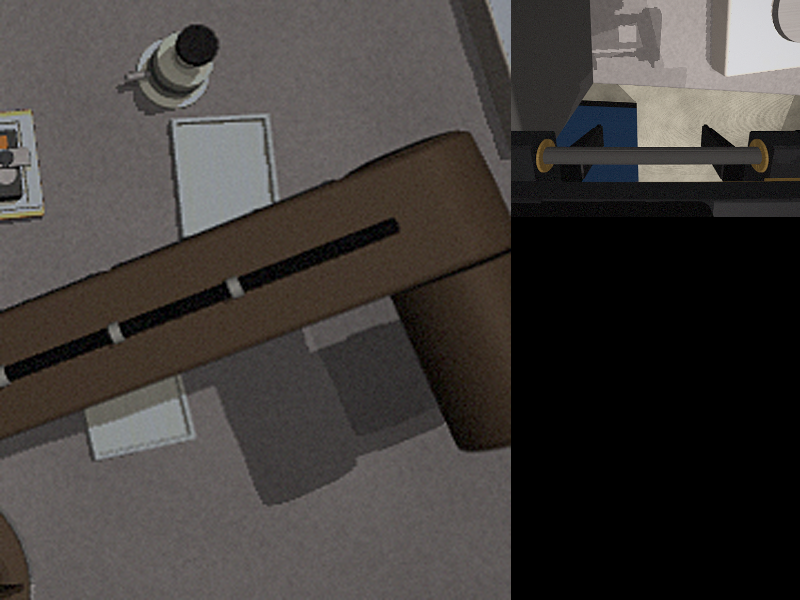

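I used the wrong sign for tool y, so the arm went outward to its reach limit. Moving back gently.

Call:
apply_moves(
  increments=[
    [0,0,10,0,0],
    [0,0,10,0,0],
    [0,0,10,0,0],
    [0,0,10,0,0],
    [0,0,10,0,0],
  ],
)

```text
t: 3.75
eef_pos: [412.0, -889.6, 173.0]
tcp_rot: [-1.177, 1.35, -1.097]
ft_force: [0.1, -0.6, -0.2]
opening: 1.001
```

```bash
python3 - <<'E'
from h import *
go(480,-250,225,4.7); print(status.state()['joints'].round(3),status.state()['tcp_rot'])
E
```

```text
pos [ 412.  -889.6  173. ] jaw 5.1 toolx [ 0.1   -0.194 -0.976] j6 -1.3 | turn 0.4 then shift [-168.3  610.5  124.3] open 1.0 F [ 0.1 -0.6 -0.2] t 3.8
[-1.211  1.059  0.544  0.026  1.32  -1.295] [-1.17719869  1.35043783 -1.09653633]
```

```bash
python3 - <<'E'
from h import *
go(215,-417,230,5.1)
E
```

```text
pos [ 412.  -889.6  173. ] jaw 5.1 toolx [ 0.1   -0.194 -0.976] j6 -1.3 | turn 0.0 then shift [-167.1  464.  -148.9] open 1.0 F [ 0.1 -0.6 -0.2] t 3.8
```

Call:
apply_moves(
  increments=[
    [0,-8.3,23.2,-7.4,0],
    [0,-8.3,23.2,-7.4,0],
    [0,-8.3,23.2,-7.4,0],
    [0,-8.3,23.2,-7.4,0],
    [0,-8.3,23.2,-7.4,0],
    [0,-8.3,23.2,-7.4,0],
    [0,-8.3,23.2,-7.4,0],
    [0,-8.3,23.2,-7.4,0],
    [0,-8.3,23.2,-7.4,0],
    [0,-8.3,23.2,-7.4,0],
  ],
)

```text
t: 4.75
eef_pos: [313.6, -653.0, 201.3]
tcp_rot: [-1.177, 1.35, -1.097]
ft_force: [-0.3, -1.2, -0.3]
opening: 1.0
```

Call:
apply_moves(
  increments=[
    [0,-8.3,23.2,-7.4,0],
    [0,-8.3,23.2,-7.4,0],
    [0,-8.3,23.2,-7.4,0],
    [0,-8.3,23.2,-7.4,0],
    [0,-8.3,23.2,-7.4,0],
    [0,-8.3,23.2,-7.4,0],
    [0,-8.3,23.2,-7.4,0],
    [0,-8.3,23.2,-7.4,0],
    [0,-8.3,23.2,-7.4,0],
    [0,-8.3,23.2,-7.4,0],
  ],
)

```text
t: 5.75
eef_pos: [215.6, -416.9, 229.3]
tcp_rot: [-1.178, 1.35, -1.097]
ft_force: [-0.2, 0.1, 0.2]
opening: 0.999
```

```bash
python3 - <<'E'
from h import *
go(215,-417,230,5.1); print(status.state()['joints'].round(3),status.state()['tcp_rot'])
E
```

```text
pos [ 215.6 -416.9  229.3] jaw 5.1 toolx [ 0.1   -0.195 -0.976] j6 -1.37 | turn 0.0 then shift [-0.7 -0.2 -0.5] open 1.0 F [-0.2  0.1  0.2] t 5.8
[-1.254  0.191  2.05   0.054  0.683 -1.373] [-1.17776182  1.34985922 -1.09707683]
```

```bash
python3 - <<'E'
from h import *
go(271,-384,229.3,5.1); go(215.6-45.7,-416.9+88.9,229.3,5.1)
E
```

```text
pos [ 215.6 -416.9  229.3] jaw 5.1 toolx [ 0.1   -0.195 -0.976] j6 -1.37 | turn 0.0 then shift [-0.9 28.3 57.9] open 1.0 F [-0.2  0.1  0.2] t 5.8
pos [ 215.6 -416.9  229.3] jaw 5.1 toolx [ 0.1   -0.195 -0.976] j6 -1.37 | turn 0.0 then shift [-21.9  90.  -37.5] open 1.0 F [-0.2  0.1  0.2] t 5.8
```

Call:
apply_moves(
  increments=[
    [0,0,9.4,19.3,0],
    [0,0,9.4,19.3,0],
    [0,0,9.4,19.3,0],
    [0,-2.2,9,-3.8,0],
    [0,-2.2,9,-3.8,0],
    [0,-2.2,9,-3.8,0],
    [0,-2.2,9,-3.8,0],
    [0,-2.2,9,-3.8,0],
    [0,-2.2,9,-3.8,0],
    [0,-2.2,9,-3.8,0],
  ],
)

```text
t: 6.75
eef_pos: [238.2, -322.4, 227.9]
tcp_rot: [-1.178, 1.351, -1.098]
ft_force: [-0.1, 0.4, 0.1]
opening: 1.001
```

```bash
python3 - <<'E'
from h import *
go(215,-417,230,5.1); print(status.state()['joints'].round(3),status.state()['tcp_rot'])
E
```

```text
pos [ 238.2 -322.4  227.9] jaw 5.1 toolx [ 0.099 -0.194 -0.976] j6 -1.18 | turn -0.0 then shift [ 14.1 -91.2 -31.2] open 1.0 F [-0.1  0.4  0.1] t 6.8
[-1.100e+00  9.000e-02  2.184e+00  1.000e-03  6.480e-01 -1.180e+00] [-1.17754393  1.35091911 -1.09784733]
```

Call:
apply_moves(
  increments=[
    [0,-2.2,9,-3.8,0],
    [0,-2.2,9,-3.8,0],
    [0,-2.2,9,-3.8,0],
    [0,-2.2,9,-3.8,0],
    [0,-2.2,9,-3.8,0],
    [0,-2.2,9,-3.8,0],
  ],
)

```text
t: 7.35
eef_pos: [210.7, -269.0, 228.0]
tcp_rot: [-1.177, 1.351, -1.097]
ft_force: [0.4, 0.1, 0.2]
opening: 0.999
```

```bash
python3 - <<'E'
from h import *
go(215,-417,230,5.1); print(status.state()['joints'].round(3),status.state()['tcp_rot'])
E
```

```text
pos [ 210.7 -269.   228. ] jaw 5.1 toolx [ 0.099 -0.194 -0.976] j6 -1.18 | turn -0.0 then shift [  27.2 -145.3   -8.7] open 1.0 F [0.4 0.1 0.2] t 7.3
[-1.101e+00 -8.000e-03  2.290e+00  1.000e-03  6.400e-01 -1.182e+00] [-1.17747046  1.35090932 -1.09737462]
```

```bash
cat > fk.py <<'E'
import numpy as np
from scipy.optimize import least_squares
D=np.array([[-1.282,.491,1.559,0,1.092,240.4,-576.9,225.5],[-1.211,1.059,.544,.026,1.32,412,-889.6,173],[-1.254,.191,2.05,.054,.683,215.6,-416.9,229.3],[-1.1,.09,2.184,.001,.648,238.2,-322.4,227.9],[-1.101,-.008,2.29,.001,.64,210.7,-269,228]])
def fk(p,j):
    h,L1,L2,L3,a,d,g=p; s=j[1]+j[2]
    r=a+L1*np.sin(j[1])+L2*np.sin(s+g)+L3*np.sin(s+j[4]); z=h+L1*np.cos(j[1])+L2*np.cos(s+g)+L3*np.cos(s+j[4])
    l=d+L3*np.sin(j[4])*np.sin(j[3])
    return np.array([r*np.cos(j[0])-l*np.sin(j[0]),r*np.sin(j[0])+l*np.cos(j[0]),z])
s=least_squares(lambda p:np.r_[np.concatenate([fk(p,d[:5])-d[5:] for d in D]),(p-[250,600,550,300,0,65,0])*1e-3],[250,600,550,300,0,65,0])
P=s.x
if __name__=='__main__': print(P.round(2)); print(s.fun[:15].round(1))
E
python3 fk.py
```

```text
[ 1.9528e+02  5.8825e+02  4.1318e+02  2.6220e+02 -1.5900e+00  6.5970e+01
  1.0000e-01]
[-0.2 -0.   0.2  0.2  0.  -0.  -0.1  0.  -0.2  0.   0.1  0.   0.1 -0.1
  0. ]
```

```bash
cat >> h.py <<'E'
def path(pts):
    """shift vectors in the (fixed) tool axes for a chain of world points from the present position"""
    from scipy.spatial.transform import Rotation as Ro
    s=status.state(); R=Ro.from_euler('xyz',s['tcp_rot']).as_matrix(); p=s['eef_pos']
    for q in pts:
        d=R.T@(np.array(q,float)-p); n=int(np.ceil(np.linalg.norm(d)/40)); print(q,'rows',n,'each',(d/n).round(1)); p=np.array(q,float)
def tilt():
    from scipy.spatial.transform import Rotation as Ro
    s=status.state(); R=Ro.from_euler('xyz',s['tcp_rot']).as_matrix(); print('toolx',R[:,0].round(4),'joints',s['joints'].round(3),'pos',s['eef_pos'].round(1),'F',s['ft_force'].round(1))
E
python3 - <<'E'
from h import *
path([(420,-300,300),(520,100,400),(300,500,450),(-80,600,500),(-356,548,500)])
E
```

```text
(420, -300, 300) rows 6 each [-7.2 -9.9 35.2]
(520, 100, 400) rows 11 each [-15.   33.1  13. ]
(300, 500, 450) rows 12 each [-12.4  33.  -14.9]
(-80, 600, 500) rows 10 each [-10.6  11.4 -36.4]
(-356, 548, 500) rows 8 each [ -2.2  -3.9 -34.8]
```

Call:
apply_moves(
  increments=[
    [0,-7.2,-9.9,35.2,0],
    [0,-7.2,-9.9,35.2,0],
    [0,-7.2,-9.9,35.2,0],
    [0,-7.2,-9.9,35.2,0],
    [0,-7.2,-9.9,35.2,0],
    [0,-7.2,-9.9,35.2,0],
  ],
)

```text
t: 7.95
eef_pos: [421.8, -300.4, 300.3]
tcp_rot: [-1.178, 1.351, -1.097]
ft_force: [-0.6, 0.3, 0.3]
opening: 0.999
```

Call:
apply_moves(
  increments=[
    [0,-15,33,13,0],
    [0,-15,33,13,0],
    [0,-15,33,13,0],
    [0,-15,33,13,0],
    [0,-15,33,13,0],
    [0,-15,33,13,0],
    [0,-15,33,13,0],
    [0,-15,33,13,0],
    [0,-15,33,13,0],
    [0,-15,33,13,0],
  ],
)

```text
t: 8.95
eef_pos: [511.3, 63.8, 391.0]
tcp_rot: [-1.178, 1.351, -1.097]
ft_force: [0.9, 0.2, -0.2]
opening: 1.0
```

```bash
python3 - <<'E'
from h import *
tilt(); path([(300,500,450),(-80,600,500),(-356,548,500)])
E
```

```text
toolx [ 0.0994 -0.1941 -0.9759] joints [ 0.099  0.174  1.61  -0.213  1.283  0.072] pos [511.3  63.8 391. ] F [ 0.9  0.2 -0.2]
(300, 500, 450) rows 13 each [-12.6  33.  -12.8]
(-80, 600, 500) rows 10 each [-10.6  11.4 -36.4]
(-356, 548, 500) rows 8 each [ -2.2  -3.9 -34.8]
```

Call:
apply_moves(
  increments=[
    [0,-12.6,33,-12.8,0],
    [0,-12.6,33,-12.8,0],
    [0,-12.6,33,-12.8,0],
    [0,-12.6,33,-12.8,0],
    [0,-12.6,33,-12.8,0],
    [0,-12.6,33,-12.8,0],
    [0,-12.6,33,-12.8,0],
    [0,-12.6,33,-12.8,0],
    [0,-12.6,33,-12.8,0],
    [0,-12.6,33,-12.8,0],
  ],
)

```text
t: 9.95
eef_pos: [347.8, 398.8, 436.6]
tcp_rot: [-1.178, 1.351, -1.098]
ft_force: [0.8, -0.1, -1.0]
opening: 1.001
```

Call:
apply_moves(
  increments=[
    [0,-12.6,33,-12.8,0],
    [0,-12.6,33,-12.8,0],
    [0,-12.6,33,-12.8,0],
    [0,-10.6,11.4,-36.4,0],
    [0,-10.6,11.4,-36.4,0],
    [0,-10.6,11.4,-36.4,0],
    [0,-10.6,11.4,-36.4,0],
    [0,-10.6,11.4,-36.4,0],
    [0,-10.6,11.4,-36.4,0],
    [0,-10.6,11.4,-36.4,0],
  ],
)

```text
t: 10.95
eef_pos: [32.7, 568.2, 485.4]
tcp_rot: [-1.178, 1.351, -1.098]
ft_force: [0.7, -0.7, 0.9]
opening: 0.998
```

```bash
python3 - <<'E'
from h import *
tilt(); path([(-80,600,500),(-356,548,500)])
cam('top','t2.png');cam('wrist','w2.png')
t=cv2.imread('pics/t2.png');w=cv2.imread('pics/w2.png')
cv2.imwrite('pics/tw2.png',np.vstack([t,w[:180]]))
E
```

```text
toolx [ 0.0994 -0.1943 -0.9759] joints [ 1.453  0.352  1.133 -0.126  1.839  1.351] pos [ 32.7 568.2 485.4] F [ 0.7 -0.7  0.9]
(-80, 600, 500) rows 3 each [-10.5  12.  -35.9]
(-356, 548, 500) rows 8 each [ -2.2  -3.9 -34.8]
```

View pics/tw2.png

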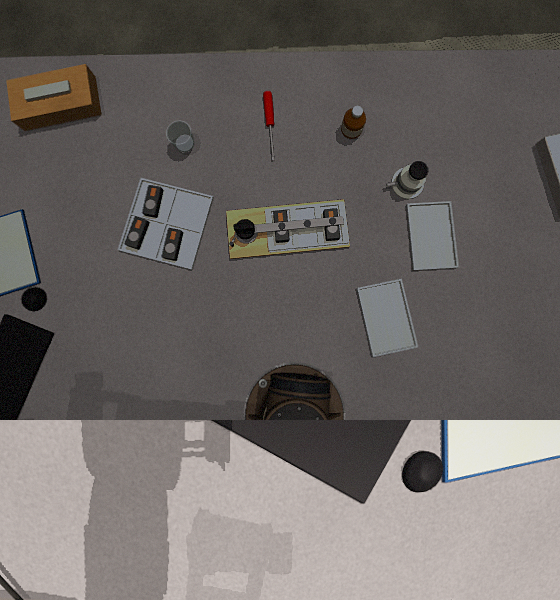

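The view is clear now. The tray farthest right has px corners (407,204),(451,202),(458,268),(412,271); the look-alike at (387,317) is nearer. Holders are unchanged. Next I correct the tilt.

Call:
apply_moves(
  increments=[
    [0,-10.5,12,-35.9,0],
    [0,-10.5,12,-35.9,0],
    [0,-10.5,12,-35.9,0],
  ],
)

```text
t: 11.35
eef_pos: [-78.8, 600.1, 499.8]
tcp_rot: [-1.177, 1.351, -1.098]
ft_force: [0.2, 0.9, 1.1]
opening: 1.004
```

Call:
apply_moves(
  increments=[
    [0,-2.2,-3.9,-34.8,0],
    [0,-2.2,-3.9,-34.8,0],
    [0,-2.2,-3.9,-34.8,0],
    [0,-2.2,-3.9,-34.8,0],
    [0,-2.2,-3.9,-34.8,0],
    [0,-2.2,-3.9,-34.8,0],
    [0,-2.2,-3.9,-34.8,0],
    [0,-2.2,-3.9,-34.8,0],
  ],
)

```text
t: 12.15
eef_pos: [-354.7, 548.2, 499.8]
tcp_rot: [-1.177, 1.351, -1.097]
ft_force: [-1.1, -0.6, 0.1]
opening: 1.0
```

```bash
python3 - <<'E'
from h import *
tilt(); s=status.state()['eef_pos']; path([s+100*np.array([-.457,.889,0])])
c=cam('top'); px=[(407,204),(451,202),(458,268),(412,271)]
w=p2w(c,px,15)[:,:2];e=np.roll(w,-1,0)-w
print(w.mean(0),np.hypot(*e.T),np.degrees(np.arctan2(e[:,1],e[:,0])))
w=p2w(c,[(357,287),(402,279),(417,347),(373,356)],15)[:,:2];print(w.mean(0))
E
```

```text
toolx [ 0.0996 -0.1943 -0.9759] joints [ 2.044  0.53   0.812 -0.     2.02   1.964] pos [-354.7  548.2  499.8] F [-1.1 -0.6  0.1]
[-400.43334331  637.11081552  499.81169182] rows 3 each [ -7.3  30.  -12.5]
[ 446.48727337 -375.20643428] [120.16152809 178.98800294 122.91458203 180.9562768 ] [ -88.31892807 -178.39033543   92.58738032    0.74357495]
[ 236.08451463 -243.90998783]
```

Call:
apply_moves(
  increments=[
    [0,-2.2,9,-3.75,0],
    [0,-2.2,9,-3.75,0],
    [0,-2.2,9,-3.75,0],
    [0,-2.2,9,-3.75,0],
    [0,-2.2,9,-3.75,0],
    [0,-2.2,9,-3.75,0],
    [0,-2.2,9,-3.75,0],
    [0,-2.2,9,-3.75,0],
    [0,-2.2,9,-3.75,0],
    [0,-2.2,9,-3.75,0],
  ],
)

```text
t: 13.2
eef_pos: [-399.0, 638.0, 500.0]
tcp_rot: [-1.177, 1.35, -1.098]
ft_force: [1.2, 0.8, 0.7]
opening: 1.002
```

Call:
apply_moves(
  increments=[
    [0,-1.1,4.5,-1.9,0],
    [0,-1.1,4.5,-1.9,0],
    [0,-1.1,4.5,-1.9,0],
    [0,-1.1,4.5,-1.9,0],
  ],
)

```text
t: 13.6
eef_pos: [-408.2, 655.6, 500.2]
tcp_rot: [-1.177, 1.351, -1.098]
ft_force: [0.0, -0.0, 0.2]
opening: 1.004
```

```bash
python3 - <<'E'
from h import *
tilt()
E
```

```text
toolx [ 0.0995 -0.1944 -0.9759] joints [ 2.042e+00  9.140e-01  4.800e-02 -1.000e-03  2.400e+00  1.963e+00] pos [-408.2  655.6  500.2] F [ 0.  -0.   0.2]
```

Call:
apply_moves(
  increments=[
    [0,-1.1,4.5,-1.9,0],
    [0,-1.1,4.5,-1.9,0],
    [0,-1.1,4.5,-1.9,0],
  ],
)

```text
t: 13.9
eef_pos: [-410.7, 660.6, 494.7]
tcp_rot: [-1.18, 1.359, -1.1]
ft_force: [0.1, -0.5, 0.9]
opening: 0.998
```

```bash
python3 - <<'E'
from h import *
tilt()
E
```

```text
toolx [ 0.0951 -0.187  -0.9777] joints [2.042 0.92  0.048 0.    2.385 1.963] pos [-410.7  660.6  494.7] F [ 0.1 -0.5  0.9]
```

```bash
python3 - <<'E'
from h import *
s=status.state()['eef_pos']; path([s+10*np.array([-.457*.8,.889*.8,.6])])
E
```

```text
[-414.3533557   667.73580395  500.69769128] rows 1 each [-7.5  6.1 -2.5]
```

Call:
apply_moves(
  increments=[
    [0,-7.5,6.1,-2.5,0],
    [0,-7.5,6.1,-2.5,0],
    [0,-7.5,6.1,-2.5,0],
    [0,-7.5,6.1,-2.5,0],
    [0,-7.5,6.1,-2.5,0],
  ],
)

```text
t: 14.4
eef_pos: [-409.2, 663.7, 498.6]
tcp_rot: [-1.191, 1.38, -1.111]
ft_force: [-0.0, -1.1, 0.3]
opening: 1.002
```

```bash
python3 - <<'E'
from h import *
tilt()
E
```

```text
toolx [ 0.0842 -0.1701 -0.9818] joints [2.038e+00 9.140e-01 4.800e-02 2.000e-03 2.370e+00 1.960e+00] pos [-409.2  663.7  498.6] F [-0.  -1.1  0.3]
```

Call:
apply_moves(
  increments=[
    [0,-15,12.2,-5,0],
    [0,-15,12.2,-5,0],
    [0,-15,12.2,-5,0],
    [0,-15,12.2,-5,0],
    [0,-15,12.2,-5,0],
    [0,-15,12.2,-5,0],
    [0,-15,12.2,-5,0],
    [0,-15,12.2,-5,0],
  ],
)

```text
t: 15.2
eef_pos: [-403.3, 672.1, 517.5]
tcp_rot: [-1.251, 1.454, -1.172]
ft_force: [0.5, -0.2, -0.2]
opening: 1.001
```

```bash
python3 - <<'E'
from h import *
tilt()
E
```

```text
toolx [ 0.0454 -0.1076 -0.9932] joints [2.025 0.887 0.048 0.009 2.323 1.951] pos [-403.3  672.1  517.5] F [ 0.5 -0.2 -0.2]
```

```bash
python3 - <<'E'
from h import *
s=status.state()['eef_pos']; path([s+np.array([66,22,-6])])
from scipy.spatial.transform import Rotation as Ro
R=Ro.from_euler('xyz',status.state()['tcp_rot']).as_matrix()
a=2.025-.087; print((R.T@(20*np.array([np.cos(a)*.8,np.sin(a)*.8,.6]))).round(1))
E
```

```text
[-337.2620662   694.09033142  511.48635032] rows 2 each [ 3.3  8.7 33.6]
[-13.8  13.9  -4.1]
```

Call:
apply_moves(
  increments=[
    [0,1.7,4.3,16.8,0],
    [0,1.7,4.3,16.8,0],
    [0,1.7,4.3,16.8,0],
    [0,1.7,4.3,16.8,0],
  ],
)

```text
t: 15.6
eef_pos: [-336.7, 693.8, 511.3]
tcp_rot: [-1.25, 1.453, -1.17]
ft_force: [0.7, 0.3, -0.2]
opening: 0.999
```

Call:
apply_moves(
  increments=[
    [0,-13.8,13.9,-4.1,0],
    [0,-13.8,13.9,-4.1,0],
    [0,-13.8,13.9,-4.1,0],
    [0,-13.8,13.9,-4.1,0],
    [0,-13.8,13.9,-4.1,0],
    [0,-13.8,13.9,-4.1,0],
    [0,-13.8,13.9,-4.1,0],
    [0,-13.8,13.9,-4.1,0],
  ],
)

```text
t: 16.4
eef_pos: [-336.7, 714.4, 532.7]
tcp_rot: [-1.322, 1.524, -1.243]
ft_force: [-0.0, -0.4, -0.5]
opening: 0.997
```

```bash
python3 - <<'E'
from h import *
tilt()
from scipy.spatial.transform import Rotation as Ro
R=Ro.from_euler('xyz',status.state()['tcp_rot']).as_matrix();a=status.state()['joints'][0]
print((R.T@(20*np.array([np.cos(a)*.8,np.sin(a)*.8,.6]))).round(1),(R.T@(20*np.array([np.sin(a),-np.cos(a),0]))).round(1))
E
```

```text
toolx [ 0.015  -0.044  -0.9989] joints [1.927e+00 8.660e-01 4.900e-02 2.000e-03 2.273e+00 1.849e+00] pos [-336.7  714.4  532.7] F [-0.  -0.4 -0.5]
[-12.7  14.8  -4.2] [-0.   5.5 19.2]
```

Call:
apply_moves(
  increments=[
    [0,1,3.5,16,0],
    [0,1,3.5,16,0],
    [0,1,3.5,16,0],
    [0,1,3.5,16,0],
  ],
)

```text
t: 16.8
eef_pos: [-273.0, 733.4, 528.4]
tcp_rot: [-1.319, 1.523, -1.24]
ft_force: [-0.2, -0.5, 0.2]
opening: 0.999
```

Call:
apply_moves(
  increments=[
    [0,-12.7,15.1,-2.9,0],
    [0,-12.7,15.1,-2.9,0],
    [0,-12.7,15.1,-2.9,0],
    [0,-12.7,15.1,-2.9,0],
  ],
)

```text
t: 17.2
eef_pos: [-273.1, 746.1, 539.4]
tcp_rot: [-1.397, 1.563, -1.318]
ft_force: [-0.9, 0.2, 0.2]
opening: 0.998
```

```bash
python3 - <<'E'
from h import *
tilt()
from scipy.spatial.transform import Rotation as Ro
R=Ro.from_euler('xyz',status.state()['tcp_rot']).as_matrix();a=status.state()['joints'][0]
print((R.T@(20*np.array([np.cos(a)*.8,np.sin(a)*.8,.6]))).round(1),(R.T@(20*np.array([np.sin(a),-np.cos(a),0]))).round(1))
E
```

```text
toolx [ 0.002  -0.0079 -1.    ] joints [1.839 0.858 0.047 0.    2.244 1.76 ] pos [-273.1  746.1  539.4] F [-0.9  0.2  0.2]
[-12.1  15.6  -3. ] [-0.   3.8 19.6]
```

Call:
apply_moves(
  increments=[
    [0,-10.5,13.5,-2.6,0],
    [0,0,-15,3,0],
    [0,0,-20,4,0],
    [0,0,0,0,0],
  ],
)

```text
t: 17.6
eef_pos: [-262.7, 711.1, 541.0]
tcp_rot: [-1.645, 1.568, -1.566]
ft_force: [-0.4, 0.2, 0.7]
opening: 0.999
```

```bash
python3 - <<'E'
from h import *
tilt()
path([(-50,620,420),(300,450,350),(463,121,200)]);go(463,121,101,4.7)
E
```

```text
toolx [ 0.     -0.0032 -1.    ] joints [1.837e+00 6.850e-01 4.080e-01 1.000e-03 2.052e+00 1.758e+00] pos [-262.7  711.1  541. ] F [-0.4  0.2  0.7]
(-50, 620, 420) rows 7 each [ 17.3 -15.3  29.3]
(300, 450, 350) rows 10 each [  7.1 -19.7  33.5]
(463, 121, 200) rows 10 each [ 15.1 -34.   13.6]
pos [-262.7  711.1  541. ] jaw 4.6 toolx [ 0.    -0.003 -1.   ] j6 1.76 | turn -0.1 then shift [ 441.9 -646.2  675. ] open 1.0 F [-0.4  0.2  0.7] t 17.6
```

The tilt is down to 0.2°. Going to the knob.

Call:
apply_moves(
  increments=[
    [0,17.3,-15.3,29.3,0],
    [0,17.3,-15.3,29.3,0],
    [0,17.3,-15.3,29.3,0],
    [0,17.3,-15.3,29.3,0],
    [0,17.3,-15.3,29.3,0],
    [0,17.3,-15.3,29.3,0],
    [0,17.3,-15.3,29.3,0],
  ],
)

```text
t: 18.3
eef_pos: [-49.2, 623.6, 419.5]
tcp_rot: [-0.896, 1.57, -0.817]
ft_force: [-0.2, 0.8, -0.5]
opening: 1.0
```

Call:
apply_moves(
  increments=[
    [0,7.1,-19.7,33.5,0],
    [0,7.1,-19.7,33.5,0],
    [0,7.1,-19.7,33.5,0],
    [0,7.1,-19.7,33.5,0],
    [0,7.1,-19.7,33.5,0],
    [0,7.1,-19.7,33.5,0],
    [0,7.1,-19.7,33.5,0],
    [0,7.1,-19.7,33.5,0],
    [0,7.1,-19.7,33.5,0],
    [0,7.1,-19.7,33.5,0],
  ],
)

```text
t: 19.3
eef_pos: [301.7, 453.2, 349.6]
tcp_rot: [-0.498, 1.568, -0.419]
ft_force: [0.2, 0.8, 0.0]
opening: 0.998
```

Call:
apply_moves(
  increments=[
    [0,15.1,-34,13.6,0],
    [0,15.1,-34,13.6,0],
    [0,15.1,-34,13.6,0],
    [0,15.1,-34,13.6,0],
    [0,15.1,-34,13.6,0],
    [0,15.1,-34,13.6,0],
    [0,15.1,-34,13.6,0],
    [0,15.1,-34,13.6,0],
    [0,15.1,-34,13.6,0],
    [0,15.1,-34,13.6,0],
  ],
)

```text
t: 20.3
eef_pos: [464.7, 122.7, 199.2]
tcp_rot: [-0.77, 1.566, -0.691]
ft_force: [0.5, -0.4, -0.2]
opening: 1.0
```

```bash
python3 - <<'E'
from h import *
go(463,121,101,4.7);tilt()
c=cam('wrist','w3.png'); im=cv2.imread('pics/w3.png')
a=np.radians(4.7);ex=np.array([np.cos(a),np.sin(a),0]);ey=np.array([-np.sin(a),np.cos(a),0]);O=np.array([463,121,0])
for b in [(-8,-25),(8,-25),(8,25),(-8,25)]:
    u=w2p(c,O+b[0]*ex+b[1]*ey+[0,0,121])[0]; cv2.circle(im,tuple(int(v) for v in u),3,(0,0,255),1)
for d in(95,161,227):
    for x in (-50,50):
        for y in (-25,25):
            u=w2p(c,O+x*ex+(y-d)*ey+[0,0,20])[0]
            if abs(u).max()<2000: cv2.circle(im,tuple(int(v) for v in u),3,(0,255,0),1)
cv2.imwrite('pics/w3b.png',im)
E
```

```text
pos [464.7 122.7 199.2] jaw 4.5 toolx [ 0.004 -0.003 -1.   ] j6 0.05 | turn -0.2 then shift [98.2 -1.2 -2.2] open 1.0 F [ 0.5 -0.4 -0.2] t 20.3
toolx [ 0.004  -0.0033 -1.    ] joints [ 0.123  0.32   1.937 -0.005  0.881  0.047] pos [464.7 122.7 199.2] F [ 0.5 -0.4 -0.2]
```

View pics/w3b.png

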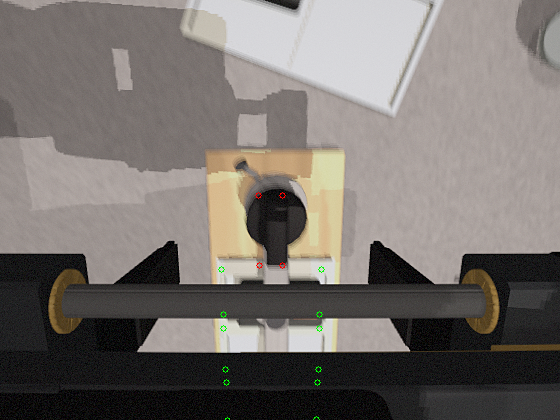

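```bash
python3 - <<'E'
from h import *
c=cam('wrist'); s=status.state()['eef_pos']; print('tcp px',w2p(c,[s,s-[0,0,11]]).round(1), 'cam',(-c['R'].T@c['t']).round(1),c['cx'],c['cy'])
im=cv2.imread('pics/w3.png'); cv2.imwrite('pics/w3c.png',cv2.resize(im[140:280,190:360],(800,659),interpolation=cv2.INTER_CUBIC)[:600])
hsv=cv2.cvtColor(im,cv2.COLOR_BGR2HSV); y=((hsv[...,0]>10)&(hsv[...,0]<32)&(hsv[...,1]>70)).astype(np.uint8)
for r in(160,175,245): 
    q=np.where(y[r,190:360])[0]+190; print(r,q.min(),q.max(), p2w(c,[[q.min(),r],[q.max()+1,r]],20).round(1))
for r in (160,300,330): print(r,p2w(c,[[275,r]],20).round(1))
E
```

```text
tcp px [[272.  272.5]
 [272.1 263.8]] cam [460.2 188.3 356. ] 273.4107315454469 214.58592120795495
160 206 311 [[401.3 151.7  20. ]
 [498.6 159.2  20. ]]
175 208 310 [[403.6 138.   20. ]
 [499.1 145.4  20. ]]
245 210 340 [[407.9  69.6  20. ]
 [535.4  79.4  20. ]]
160 [[464.7 156.6  20. ]]
300 [[475.8  15.8  20. ]]
330 [[478.5 -18.3  20. ]]
```

View pics/w3c.png

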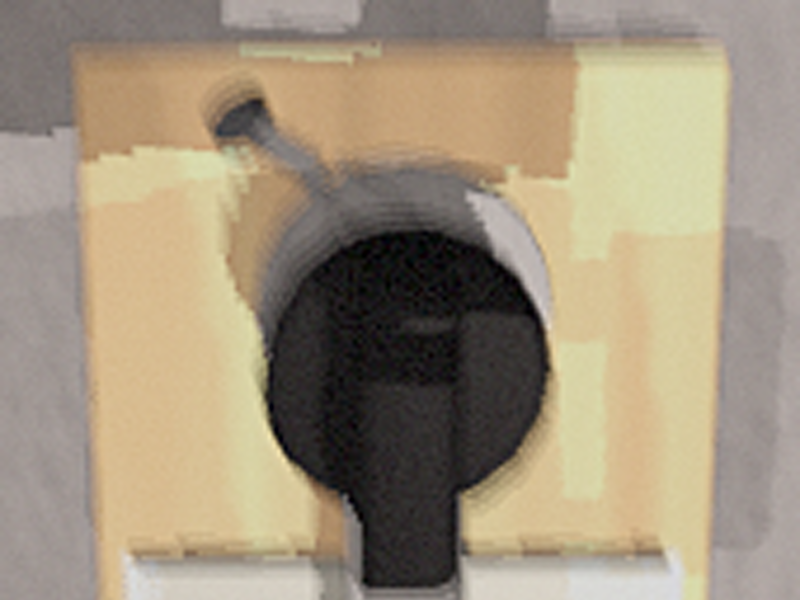

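Wrist view: the knob bar's centre is at column ≈277 and the gripper mid-plane at ≈274, so the bar lies about 2 mm further along tool z. Descending with that correction, then closing.

Call:
apply_moves(
  increments=[
    [0,14,0,0.4,0],
    [0,14,0,0.4,0],
    [0,14,0,0.4,0],
    [0,14,0,0.4,0],
    [0,14,0,0.4,0],
    [0,14,0,0,0],
    [0,10,0,0,0],
    [0,4,0,0,0],
  ],
)

```text
t: 21.2
eef_pos: [464.7, 124.1, 100.3]
tcp_rot: [-1.414, 1.567, -1.335]
ft_force: [-0.9, -0.2, -0.1]
opening: 0.998
```

Call:
apply_moves(
  increments=[
    [0.7,0,0,0,0],
    [0.7,0,0,0,0],
    [0.7,0,0,0,0],
    [0.75,0,0,0,0],
    [0.8,0,0,0,0],
    [0.85,0,0,0,0],
    [0.85,0,0,0,0],
  ],
)

```text
t: 21.9
eef_pos: [463.7, 123.6, 100.7]
tcp_rot: [-1.562, 1.567, -1.484]
ft_force: [-0.0, 0.1, -0.1]
opening: 0.468
```

```bash
python3 - <<'E'
from h import *
go(463,121,101,4.7);tilt(); print(status.state()['moment'])
E
```

```text
pos [463.7 123.6 100.7] jaw 4.5 toolx [ 0.    -0.004 -1.   ] j6 0.05 | turn -0.2 then shift [-0.3 -2.5 -0.9] open 0.47 F [-0.   0.1 -0.1] t 21.9
toolx [ 3.0e-04 -3.8e-03 -1.0e+00] joints [ 0.125  0.474  2.037 -0.006  0.631  0.051] pos [463.7 123.6 100.7] F [-0.   0.1 -0.1]
[-0.06537618 -0.12580376  0.01230698]
```

Call:
apply_moves(
  increments=[
    [0.85,0,0,0,0],
    [0.85,0,0,0,0],
    [0.85,0,0,0,0],
    [0.85,0,0,0,0],
  ],
)

```text
t: 22.3
eef_pos: [466.0, 123.7, 100.8]
tcp_rot: [-0.612, 1.564, -0.533]
ft_force: [10.1, 0.6, -10.3]
opening: 0.165
```

Call:
apply_moves(
  increments=[
    [0.85,0,0,0,0],
    [0.85,0,0,0,0],
  ],
)

```text
t: 22.5
eef_pos: [465.9, 123.8, 100.8]
tcp_rot: [-0.665, 1.565, -0.586]
ft_force: [10.9, 0.6, -6.0]
opening: 0.167
```

Call:
apply_moves(
  increments=[
    [1,0,0,0,0],
    [1,0,0,0,0],
    [1,0,0,0,0],
  ],
)

```text
t: 22.8
eef_pos: [466.0, 123.7, 100.8]
tcp_rot: [-0.661, 1.565, -0.582]
ft_force: [11.2, 0.4, -6.4]
opening: 0.165
```

Call:
apply_moves(
  increments=[
    [0.75,0,0,0,0],
    [0.75,0,-1.2,0.8,0],
    [0.75,0,-1.3,0.7,0],
    [0.75,0,0,0,0],
    [0.85,0,0,0,0],
    [1,0,0,0,0],
    [1,0,0,0,0],
    [1,0,0,0,0],
  ],
)

```text
t: 23.6
eef_pos: [466.2, 121.2, 100.6]
tcp_rot: [-1.171, 1.567, -1.092]
ft_force: [4.6, -0.1, -2.3]
opening: 0.167
```

Call:
apply_moves(
  increments=[
    [1,0,0,0.7,-4],
    [1,0,0,0,-4],
    [1,0,0,0,-4],
    [1,0,0,0,-4],
    [1,0,0,0,-4],
  ],
)

```text
t: 24.1
eef_pos: [465.5, 121.0, 100.6]
tcp_rot: [-2.198, 1.567, -1.768]
ft_force: [-2.9, -3.6, 2.7]
opening: 0.165
```

Call:
apply_moves(
  increments=[
    [1,0,0,0,-6],
    [1,0,0,0,-6],
    [1,0,0,0,-6],
    [1,0,0,0,-6],
    [1,0,0,0,-6],
    [1,0,0,0,-6],
  ],
)

```text
t: 24.7
eef_pos: [464.4, 120.1, 100.6]
tcp_rot: [3.121, 1.564, -2.101]
ft_force: [-8.2, -14.0, 7.1]
opening: 0.162
```

Call:
apply_moves(
  increments=[
    [1,0,0,0,-6],
    [1,0,0,0,-6],
    [1,0,0,0,-5],
    [1,0,0,0,-1.5],
    [1,0,0,0,0],
  ],
)

```text
t: 25.2
eef_pos: [464.1, 119.5, 100.6]
tcp_rot: [2.758, 1.563, -2.145]
ft_force: [-8.9, -20.2, 7.9]
opening: 0.167
```

```bash
python3 - <<'E'
from h import *
go(467,121,101,4.7);tilt(); print(status.state()['moment'])
E
```

```text
pos [464.1 119.5 100.6] jaw 79.1 toolx [-0.004 -0.006 -1.   ] j6 -1.26 | turn 74.4 then shift [-0.5  1.2  3. ] open 0.17 F [ -8.9 -20.2   7.9] t 25.2
toolx [-0.0041 -0.0063 -1.    ] joints [ 0.117  0.475  2.035 -0.01   0.636 -1.256] pos [464.1 119.5 100.6] F [ -8.9 -20.2   7.9]
[-2.76869429  0.88608797  0.01583129]
```

Call:
apply_moves(
  increments=[
    [0.5,0,0,0,0],
    [0.5,0,0,0,0],
    [0.4,0,0,0,0],
    [0.4,0,0,0,0],
    [0.2,-10,0,0,0],
    [0.2,-20,0,0,0],
    [0,-30,0,0,0],
    [0,-30,0,0,0],
    [0,-30,0,0,0],
  ],
)

```text
t: 26.1
eef_pos: [465.8, 121.8, 222.5]
tcp_rot: [-2.783, 1.567, -1.404]
ft_force: [0.3, -0.4, 0.6]
opening: 0.866
```

```bash
python3 - <<'E'
from h import *
O=np.array([466.3,119]); a=np.radians(4.7); ey=np.array([-np.sin(a),np.cos(a)]); ex=np.array([np.cos(a),np.sin(a)])
for d in(95,161,227): print('bay',(O-d*ey).round(1))
b=O-95*ey
go(b[0],b[1],170,4.7)
path([(b[0],b[1],200)])
c=cam('top','t4.png')
E
```

```text
bay [474.1  24.3]
bay [479.5 -41.5]
bay [ 484.9 -107.2]
pos [465.8 121.8 222.5] jaw 79.0 toolx [ 0.001 -0.004 -1.   ] j6 -1.26 | turn 74.3 then shift [ 52.9 -97.6   0.3] open 0.87 F [ 0.3 -0.4  0.6] t 26.1
(np.float64(474.0841583198539), np.float64(24.31944825228652), 200) rows 3 each [  7.6  -8.9 -31.4]
```

Call:
apply_moves(
  increments=[
    [0,0,0,0,8],
    [0,0,0,0,8],
    [0,0,0,0,8],
    [0,0,0,0,8],
    [0,0,0,0,8],
    [0,0,0,0,8],
    [0,0,0,0,8],
    [0,0,0,0,8],
    [0,0,0,0,8],
    [0,0,0,0,2.3],
  ],
)

```text
t: 27.15
eef_pos: [465.9, 121.8, 221.1]
tcp_rot: [-1.466, 1.567, -1.389]
ft_force: [0.1, 0.2, -1.1]
opening: 0.997
```

Call:
apply_moves(
  increments=[
    [0,5,-30,0,0],
    [0,5,-30,0,0],
    [0,5,-30,0,0],
    [0,5,-7.5,0,0],
    [0,0,0,0,0],
  ],
)

```text
t: 27.65
eef_pos: [473.9, 23.9, 200.8]
tcp_rot: [-1.75, 1.567, -1.67]
ft_force: [-0.1, 0.8, 1.2]
opening: 1.004
```

```bash
python3 - <<'E'
from h import *
go(474.1,24.3,200,4.7);tilt()
c=cam('wrist','w5.png'); im=cv2.imread('pics/w5.png'); t=cv2.imread('pics/t4.png')
cv2.imwrite('pics/w5b.png',np.vstack([cv2.resize(im[80:280,150:410],(780,600))[:440],cv2.resize(t[165:235,200:380],(780,303))[:160]]))
np.savez('c5.npz',**{k:c[k] for k in('K','D','R','t')})
E
```

```text
pos [473.9  23.9 200.8] jaw 4.6 toolx [-0.    -0.004 -1.   ] j6 -0.16 | turn -0.1 then shift [0.8 0.4 0.2] open 1.0 F [-0.1  0.8  1.2] t 27.6
toolx [-4.0e-04 -3.7e-03 -1.0e+00] joints [-0.087  0.311  1.946 -0.005  0.885 -0.164] pos [473.9  23.9 200.8] F [-0.1  0.8  1.2]
```

View pics/w5b.png

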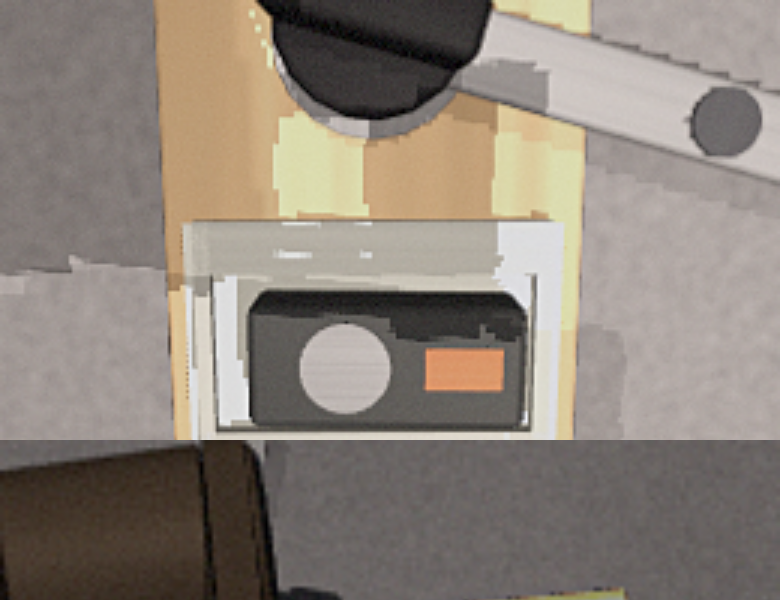

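Wrist view: the clamp is open, and the bay 1 holder's top face spans crop columns 249–526 and rows 318–427, with its centre about 4 mm along +jaw from the mid-plane.

```bash
python3 - <<'E'
from h import *
z=np.load('c5.npz'); c={k:z[k] for k in z}
f=lambda p:np.array(p,float)/3+[150,80]
print(p2w(c,f([(387.5,372)]),56),p2w(c,f([(249,427),(526,427),(345,368),(464,370)]),56).round(1))
print(w2p(c,[473.9,23.9,56]))
# bay floor corners / ribs
print(p2w(c,f([(214,430),(533,430)]),28).round(1),p2w(c,f([(165,200),(585,200)]),20).round(1))
E
```

```text
[[478.19490373  27.27488308  56.        ]] [[439.6   7.8  56. ]
 [519.5  14.3  56. ]
 [466.   27.5  56. ]
 [499.9  29.6  56. ]]
[[273.85186258 207.43642487]]
[[426.   -1.9  28. ]
 [526.5   6.3  28. ]] [[406.5  68.   20. ]
 [535.4  78.4  20. ]]
```

Call:
apply_moves(
  increments=[
    [0,20,0,1,0],
    [0,20,0,1,0],
    [0,20,0,1,0],
    [0,20,0,1,0],
    [0,20,0,0,0],
    [0,15,0,0,0],
    [0,15,0,0,0],
    [0,0,0,0,0],
  ],
)

```text
t: 28.5
eef_pos: [477.5, 25.5, 70.0]
tcp_rot: [-2.196, 1.567, -2.112]
ft_force: [-0.4, 0.5, 0.1]
opening: 0.998
```

Call:
apply_moves(
  increments=[
    [0,12,1,0,0],
    [0,12,0.5,0,0],
    [0,5,0,0,0],
    [0,0,0,0,0],
    [0.3,0,0,0,0],
    [0.3,0,0,0,0],
    [0.3,0,0,0,0],
    [0.3,0,0,0,0],
    [0.3,0,0,0,0],
  ],
)

```text
t: 29.4
eef_pos: [478.1, 25.6, 42.4]
tcp_rot: [-1.428, 1.567, -1.346]
ft_force: [0.4, 0.5, 5.9]
opening: 0.838
```

Call:
apply_moves(
  increments=[
    [0.4,-5,0,0,0],
    [0.4,-15,0,0,0],
    [0.4,-20,0,0,0],
    [0.4,-20,0,0,0],
    [0.4,-20,0,0,0],
    [0.4,-20,0,0,0],
    [0.4,0,0,0,0],
  ],
)

```text
t: 30.1
eef_pos: [478.7, 26.0, 144.0]
tcp_rot: [-0.881, 1.565, -0.798]
ft_force: [0.4, 0.3, -2.1]
opening: 0.838
```

```bash
python3 - <<'E'
from h import *
c=cam('top','t6.png'); px=[(407,204),(451,202),(458,268),(412,271)]
q=refine(c,px); w=p2w(c,q,15)[:,:2];e=np.roll(w,-1,0)-w
print(q,w.mean(0)+[3.6,-1.7],np.hypot(*e.T),np.degrees(np.arctan2(e[:,1],e[:,0])))
go(490,-375,141,91);path([(490,-375,160)])
E
```

```text
[[406.79156 204.63573]
 [448.3562  202.54358]
 [455.71994 267.04224]
 [412.84274 269.735  ]] [ 450.78961443 -374.0449125 ] [113.52086906 175.00072587 114.57360133 175.98851716] [ -88.03812672 -177.88008778   92.45573058    1.77767704]
pos [478.1  26.  142.6] jaw 4.7 toolx [ 0.002 -0.004 -1.   ] j6 -0.16 | turn -86.3 then shift [   3.2   -4.9 -401.2] open 0.84 F [ 0.2  0.5 -2.3] t 30.1
(490, -375, 160) rows 11 each [ -1.4 -36.4  -1.9]
```

Holding used1 (opening 79.6 mm, weight 2 N). The tray centre is about (450,-376), yaw ≈1.8°. I will turn +92.9° and carry it there.

Call:
apply_moves(
  increments=[
    [0.4,-4,0,0,8],
    [0.4,-4,0,0,8],
    [0.4,-4,0,0,8],
    [0.4,-4,0,0,8],
    [0.4,0,0,0,8],
    [0.4,0,0,0,8],
    [0.4,0,0,0,8],
    [0.4,0,0,0,8],
    [0.4,0,0,0,8],
    [0.4,0,0,0,8],
  ],
)

```text
t: 31.15
eef_pos: [477.4, 26.1, 156.6]
tcp_rot: [-0.727, 1.567, -2.047]
ft_force: [-0.4, 0.3, -1.0]
opening: 0.838
```

Call:
apply_moves(
  increments=[
    [0.4,0,0,0,8],
    [0.4,0,0,0,4.9],
    [0.4,0,0,0,0],
  ],
)

```text
t: 31.45
eef_pos: [477.4, 26.1, 156.8]
tcp_rot: [-0.45, 1.567, -1.99]
ft_force: [-0.4, -0.6, -2.0]
opening: 0.84
```

```bash
python3 - <<'E'
from h import *
go(488,-374.8,160,91.8);path([(488,-374.8,160)])
E
```

```text
pos [477.4  26.1 156.8] jaw -88.2 toolx [-0.002 -0.004 -1.   ] j6 1.46 | turn -0.0 then shift [ -1.8  -2.  401.1] open 0.84 F [-0.4 -0.6 -2. ] t 31.4
(488, -374.8, 160) rows 11 each [-0.2 -0.2 36.5]
```

Call:
apply_moves(
  increments=[
    [0.4,0,-0.2,40,0],
    [0.4,0,-0.2,40,0],
    [0.4,0,-0.2,40,0],
    [0.4,0,-0.2,40,0],
    [0.4,0,-0.2,40,0],
    [0.4,0,-0.2,40,0],
    [0.4,0,-0.2,40,0],
    [0.4,0,-0.2,40,0],
    [0.4,0,-0.2,40,0],
    [0.4,0,-0.2,40,0],
  ],
)

```text
t: 32.45
eef_pos: [488.1, -375.3, 158.4]
tcp_rot: [-0.297, 1.568, -1.833]
ft_force: [0.8, 0.7, -1.6]
opening: 0.839
```

Call:
apply_moves(
  increments=[
    [0.4,20,0,1,0],
    [0.4,20,0,0,0],
    [0.4,20,0,0,0],
    [0.4,20,0,0,0],
    [0.4,20,0,0,0],
    [0.4,10,0,0,0],
    [0.4,0,0,0,0],
  ],
)

```text
t: 33.15
eef_pos: [488.0, -374.6, 47.7]
tcp_rot: [-0.936, 1.568, -2.474]
ft_force: [0.3, 0.4, -1.1]
opening: 0.841
```

```bash
python3 - <<'E'
from h import *
go(488,-374.8,28.5,91.8)
c=cam('side','s7.png'); c2=cam('wrist','w7.png')
im=cv2.imread('pics/s7.png'); u=w2p(c,[450,-376,10])[0].astype(int); print(u)
a=im[max(0,u[1]-70):u[1]+60,max(0,u[0]-110):u[0]+110]
cv2.imwrite('pics/s7b.png',np.vstack([cv2.resize(a,(600,int(a.shape[0]*600/a.shape[1]))),cv2.resize(cv2.imread('pics/w7.png'),(600,450))[:245]])[:600])
E
```

```text
pos [ 488.  -374.6   47.7] jaw -88.1 toolx [-0.002 -0.002 -1.   ] j6 0.78 | turn 0.1 then shift [19.2  0.   0.2] open 0.84 F [ 0.3  0.4 -1.1] t 33.1
[321 159]
```

View pics/s7b.png

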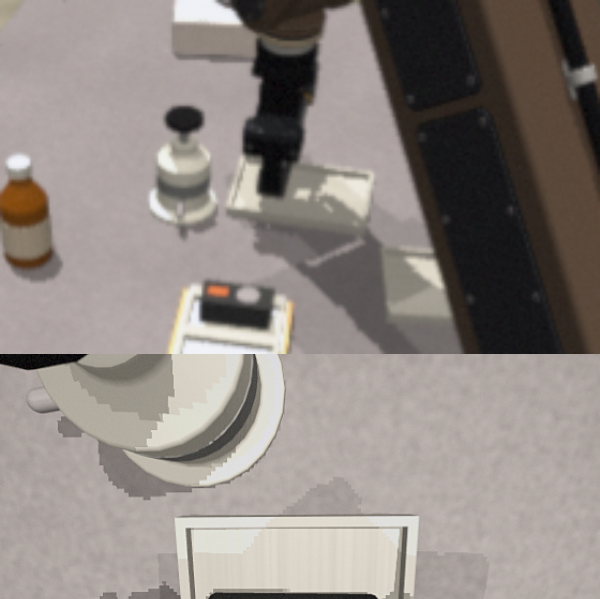

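The holder is well centred over the correct tray. Lowering and releasing.

Call:
apply_moves(
  increments=[
    [0.4,10,0,0,0],
    [0.4,7,0,0,0],
    [0.4,1.5,0,0,0],
    [0.4,0,0,0,0],
    [0.11,0,0,0,0],
    [0.11,0,0,0,0],
    [0.11,0,0,0,0],
    [0.11,0,0,0,0],
    [0.1,-10,0,0,0],
    [0.1,-20,0,0,0],
  ],
)

```text
t: 34.25
eef_pos: [488.2, -374.7, 60.8]
tcp_rot: [-0.563, 1.568, -2.102]
ft_force: [0.3, -0.7, -0.3]
opening: 0.902
```

Call:
apply_moves(
  increments=[
    [0,-25,0,0,0],
    [0,-30,0,0,0],
    [0,-30,0,0,0],
    [0,-30,0,0,0],
    [0,-30,0,0,0],
    [0,0,0,0,0],
  ],
)

```text
t: 34.85
eef_pos: [489.7, -375.4, 210.9]
tcp_rot: [0.529, 1.56, -1.01]
ft_force: [0.9, -1.2, -1.2]
opening: 0.999
```

```bash
python3 - <<'E'
from h import *
c=cam('wrist','w8.png')
go(488,-107.2,200,4.7);path([(488,-107.2,200)])
E
```

```text
pos [ 489.1 -374.9  208.6] jaw -88.2 toolx [ 0.003 -0.007 -1.   ] j6 0.78 | turn 87.1 then shift [   6.8 -266.9  -20.9] open 1.0 F [-0.3 -0.1 -0.2] t 34.9
(488, -107.2, 200) rows 7 each [  1.    1.1 -38.2]
```

Call:
apply_moves(
  increments=[
    [0,0,0,0,-8.5],
    [0,0,0,0,-8.5],
    [0,0,0,0,-8.5],
    [0,0,0,0,-8.5],
    [0,0,0,0,-8.5],
    [0,0,0,0,-8.5],
    [0,0,0,0,-8.5],
    [0,0,0,0,-8.5],
    [0,0,0,0,-8.5],
    [0,0,0,0,-8.5],
  ],
)

```text
t: 35.9
eef_pos: [488.3, -374.2, 205.0]
tcp_rot: [-1.898, 1.568, -1.947]
ft_force: [0.8, 0.3, -0.2]
opening: 1.0
```

Call:
apply_moves(
  increments=[
    [0,1,38.1,3,-7.9],
    [0,1,38.1,3,0],
    [0,1,38.1,3,0],
    [0,1,38.1,3,0],
    [0,1,38.1,3,0],
    [0,1,38.1,3,0],
    [0,1,38.1,3,0],
    [0,0,0,0,0],
  ],
)

```text
t: 36.7
eef_pos: [491.9, -103.8, 197.3]
tcp_rot: [-2.238, 1.568, -2.152]
ft_force: [-0.1, -1.3, -0.1]
opening: 0.998
```

```bash
cat >> h.py <<'E'
def holder(c,z,near):
    """find copper patch and disc near a world point on plane z (holder top); returns centre and yaw"""
    hsv=cv2.cvtColor(c['pixels'],cv2.COLOR_RGB2HSV)
    def blobs(m):
        n,l,st,ce=cv2.connectedComponentsWithStats(cv2.morphologyEx(m.astype(np.uint8),cv2.MORPH_OPEN,np.ones((3,3),np.uint8)))
        return [(ce[i],st[i,4]) for i in range(1,n) if st[i,4]>60]
    o=[]
    for p,a in blobs((hsv[...,0]<20)&(hsv[...,1]>120)&(hsv[...,2]>100)):
        w=p2w(c,[p],z)[0]
        if np.hypot(*(w[:2]-near))<70: o.append((w,a,p))
    return o
E
python3 - <<'E'
from h import *
go(487.8,-105.6,200,4.7);tilt()
c=cam('wrist','w9.png'); print(holder(c,56,np.array([488,-105])))
im=cv2.imread('pics/w9.png');w8=cv2.imread('pics/w8.png')
cv2.imwrite('pics/w9b.png',np.hstack([cv2.resize(im[100:280,170:410],(500,375)),cv2.resize(w8[100:280,170:410],(300,225))]) if 0 else np.vstack([cv2.resize(im[100:290,170:390],(440,380)),cv2.resize(w8[100:210,170:390],(440,220))]))
np.savez('c9.npz',**{k:c[k] for k in('K','D','R','t')})
E
```

```text
pos [ 491.9 -103.8  197.3] jaw 4.9 toolx [-0.002 -0.003 -1.   ] j6 -0.42 | turn 0.2 then shift [-2.7 -1.4 -4.2] open 1.0 F [-0.1 -1.3 -0.1] t 36.7
toolx [-0.0017 -0.0027 -1.    ] joints [-0.338  0.354  1.887 -0.004  0.902 -0.421] pos [ 491.9 -103.8  197.3] F [-0.1 -1.3 -0.1]
[(array([ 505.46620022, -109.17788983,   56.        ]), np.int32(334), array([289.3502994 , 215.94610778]))]
```

View pics/w9b.png

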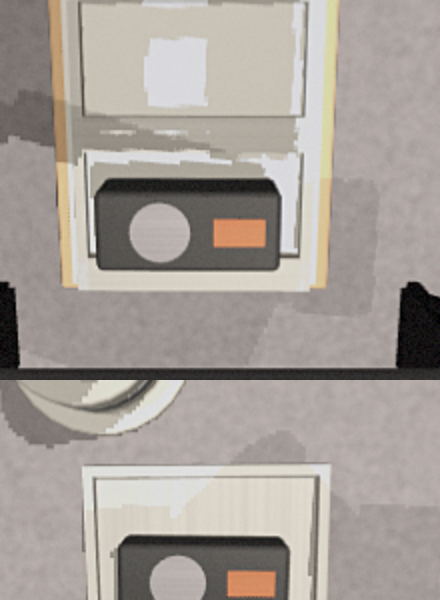

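```bash
python3 - <<'E'
from h import *
z=np.load('c9.npz'); c={k:z[k] for k in z}
f=lambda p:np.array(p,float)/2+[170,100]
print(p2w(c,f([(97,268),(280,268),(188.5,230),(159,232)]),56).round(1))
w=p2w(c,f([(82,112),(305,112),(88,252),(298,252)]),28).round(1); print(w)
go(484.3,-109.5,41,4.7)
E
```

```text
[[ 446.  -130.5   56. ]
 [ 524.8 -123.7   56. ]
 [ 484.1 -110.2   56. ]
 [ 471.6 -112.1   56. ]]
[[ 431.9  -66.9   28. ]
 [ 531.6  -58.3   28. ]
 [ 437.6 -131.9   28. ]
 [ 536.  -123.4   28. ]]
pos [ 492.4 -105.6  197.5] jaw 4.9 toolx [-0.001 -0.003 -1.   ] j6 -0.42 | turn 0.2 then shift [156.5  -2.7  -8.2] open 1.0 F [ 0.3 -0.   0. ] t 36.8
```

Call:
apply_moves(
  increments=[
    [0,20,-1,-2,0],
    [0,20,-1,-2,0],
    [0,20,-1,-2,0],
    [0,20,0,-2,0],
    [0,20,0,0,0],
    [0,20,0,0,0],
    [0,12,0,0,0],
    [0,12,0,0,0],
    [0,10,0,0,0],
    [0,2.5,0,0,0],
  ],
)

```text
t: 37.75
eef_pos: [485.0, -111.7, 40.6]
tcp_rot: [-1.858, 1.567, -1.776]
ft_force: [-0.3, -0.2, -0.3]
opening: 0.999
```

Call:
apply_moves(
  increments=[
    [0,0,0,0,0],
    [0.3,0,0,0,0],
    [0.3,0,0,0,0],
    [0.3,0,0,0,0],
    [0.3,0,0,0,0],
    [0.4,0,0,0,0],
  ],
)

```text
t: 38.35
eef_pos: [485.3, -111.7, 42.0]
tcp_rot: [-1.461, 1.567, -1.379]
ft_force: [-1.1, -0.0, 6.2]
opening: 0.838
```

Call:
apply_moves(
  increments=[
    [0.4,-5,0,0,0],
    [0.4,-15,0,0,0],
    [0.4,-20,0,0,0],
    [0.4,-25,0,0,0],
    [0.4,-25,0,0,0],
    [0.4,-25,0,0,0],
    [0.4,0,0,0,0],
  ],
)

```text
t: 39.05
eef_pos: [486.2, -111.5, 159.3]
tcp_rot: [-0.92, 1.563, -0.838]
ft_force: [0.6, -0.5, -2.6]
opening: 0.838
```

Call:
apply_moves(
  increments=[
    [0.4,0,0,0,8.5],
    [0.4,0,0,0,8.5],
    [0.4,0,0,0,8.5],
    [0.4,0,0,0,8.5],
    [0.4,0,0,0,8.5],
    [0.4,0,0,0,8.5],
    [0.4,0,0,0,8.5],
    [0.4,0,0,0,8.5],
    [0.4,0,0,0,8.5],
    [0.4,0,0,0,8.5],
  ],
)

```text
t: 40.05
eef_pos: [484.8, -111.1, 155.6]
tcp_rot: [-0.432, 1.567, -1.839]
ft_force: [-0.2, 0.3, -0.4]
opening: 0.841
```

```bash
python3 - <<'E'
from h import *
go(412,-377.2,160,91.8); s=status.state()
E
```

```text
pos [ 484.8 -111.1  155.6] jaw -80.6 toolx [-0.001 -0.003 -1.   ] j6 1.05 | turn 7.6 then shift [ -3.4 -81.1 263.7] open 0.84 F [-0.2  0.3 -0.4] t 40.0
```

Call:
apply_moves(
  increments=[
    [0.4,0,0,0,7.6],
    [0.4,-0.5,-11.6,37.7,0],
    [0.4,-0.5,-11.6,37.7,0],
    [0.4,-0.5,-11.6,37.7,0],
    [0.4,-0.5,-11.6,37.7,0],
    [0.4,-0.5,-11.6,37.7,0],
    [0.4,-0.5,-11.6,37.7,0],
    [0.4,-0.5,-11.6,37.7,0],
    [0.4,0,0,0,0],
  ],
)

```text
t: 40.95
eef_pos: [412.5, -381.6, 159.9]
tcp_rot: [-0.014, 1.566, -1.552]
ft_force: [0.0, 0.7, -1.1]
opening: 0.838
```

```bash
python3 - <<'E'
from h import *
go(412,-377.2,28.5,91.8); s=status.state()
E
```

```text
pos [ 412.5 -381.6  159.9] jaw -88.1 toolx [ 0.    -0.004 -1.   ] j6 0.68 | turn 0.1 then shift [131.4  -0.3  -5. ] open 0.84 F [ 0.   0.7 -1.1] t 41.0
```

Call:
apply_moves(
  increments=[
    [0.4,25,0,-2,0],
    [0.4,25,0,-2,0],
    [0.4,25,0,-1,0],
    [0.4,25,0,0,0],
    [0.4,15,0,0,0],
    [0.4,10,0,0,0],
    [0.4,6,0,0,0],
    [0.4,0,0,0,0],
  ],
)

```text
t: 41.75
eef_pos: [413.5, -373.1, 29.4]
tcp_rot: [-0.154, 1.568, -1.688]
ft_force: [0.1, 0.3, -0.6]
opening: 0.84
```

Call:
apply_moves(
  increments=[
    [0.11,0,0,0,0],
    [0.11,0,0,0,0],
    [0.11,0,0,0,0],
    [0.11,0,0,0,0],
    [0.1,-10,0,0,0],
    [0.1,-20,0,0,0],
    [0,-30,0,0,0],
    [0,-40,0,0,0],
    [0,-40,0,0,0],
    [0,-40,0,0,0],
  ],
)

```text
t: 42.75
eef_pos: [413.3, -372.4, 212.5]
tcp_rot: [0.112, 1.567, -1.422]
ft_force: [1.2, -0.2, 0.7]
opening: 0.998
```

```bash
python3 - <<'E'
from h import *
go(561,368.6,220,-13.4+90)
path([(480,-120,220),(561,368.6,220)])
E
```

```text
pos [ 413.3 -372.4  212.5] jaw -87.9 toolx [ 0.001 -0.004 -1.   ] j6 0.68 | turn 15.5 then shift [ -10.5  -28.1 -755. ] open 1.0 F [ 1.2 -0.2  0.7] t 42.8
(480, -120, 220) rows 7 each [ -1.2  10.9 -35.7]
(561, 368.6, 220) rows 13 each [ -0.2   7.6 -37.3]
```

Call:
apply_moves(
  increments=[
    [0,-1.2,10.9,-35.7,0],
    [0,-1.2,10.9,-35.7,0],
    [0,-1.2,10.9,-35.7,0],
    [0,-1.2,10.9,-35.7,0],
    [0,-1.2,10.9,-35.7,0],
    [0,-1.2,10.9,-35.7,0],
    [0,-1.2,10.9,-35.7,0],
    [0,0,0,0,7.7],
    [0,0,0,0,7.8],
  ],
)

```text
t: 43.65
eef_pos: [480.7, -118.9, 218.3]
tcp_rot: [0.484, 1.567, -1.323]
ft_force: [-0.1, 0.4, 0.4]
opening: 1.001
```

```bash
python3 - <<'E'
from h import *
path([(480,345,240)])
c=cam('top','t10.png'); print([(p.round(0),w.round(0)) for w,a,p in holder(c,41,np.array([450,-376]))])
E
```

```text
(480, 345, 240) rows 12 each [ -2.   -9.1 -37.6]
[]
```

Call:
apply_moves(
  increments=[
    [0,-2,-9.1,-37.6,0],
    [0,-2,-9.1,-37.6,0],
    [0,-2,-9.1,-37.6,0],
    [0,-2,-9.1,-37.6,0],
    [0,-2,-9.1,-37.6,0],
    [0,-2,-9.1,-37.6,0],
    [0,-2,-9.1,-37.6,0],
    [0,-2,-9.1,-37.6,0],
    [0,-2,-9.1,-37.6,0],
    [0,-2,-9.1,-37.6,0],
  ],
)

```text
t: 44.7
eef_pos: [478.8, 268.2, 236.8]
tcp_rot: [0.466, 1.567, -1.335]
ft_force: [0.8, -1.4, 0.3]
opening: 1.004
```

Call:
apply_moves(
  increments=[
    [0,-2,-9.1,-37.6,0],
    [0,-2,-9.1,-37.6,0],
    [0,0,0,0,0],
  ],
)

```text
t: 45.0
eef_pos: [478.4, 347.5, 240.2]
tcp_rot: [0.6, 1.568, -1.198]
ft_force: [-0.8, -0.4, 0.7]
opening: 1.0
```

```bash
python3 - <<'E'
from h import *
go(480,345,240,-103.4); tilt()
c=cam('wrist','w11.png')
np.savez('c11.npz',**{k:c[k] for k in('K','D','R','t')})
for w,a,p in holder(c,41,np.array([500,370])): print('patch',p.round(1),a,w.round(1))
im=cv2.imread('pics/w11.png')
t=cam('top','t11.png'); t=cv2.imread('pics/t11.png')
cv2.imwrite('pics/w11b.png',np.hstack([im,cv2.copyMakeBorder(cv2.resize(t[195:360,340:480],(240,283)),0,137,0,0,0)]))
E
```

```text
pos [478.4 347.5 240.2] jaw -103.1 toolx [ 0.001 -0.003 -1.   ] j6 2.32 | turn 0.3 then shift [0.2 2.2 2.1] open 1.0 F [-0.8 -0.4  0.7] t 45.0
toolx [ 0.0011 -0.0027 -1.    ] joints [ 0.518  0.429  1.626 -0.003  1.087  2.318] pos [478.4 347.5 240.2] F [-0.8 -0.4  0.7]
patch [217.7 195.3] 260 [489.4 404.1  41. ]
```

View pics/w11b.png

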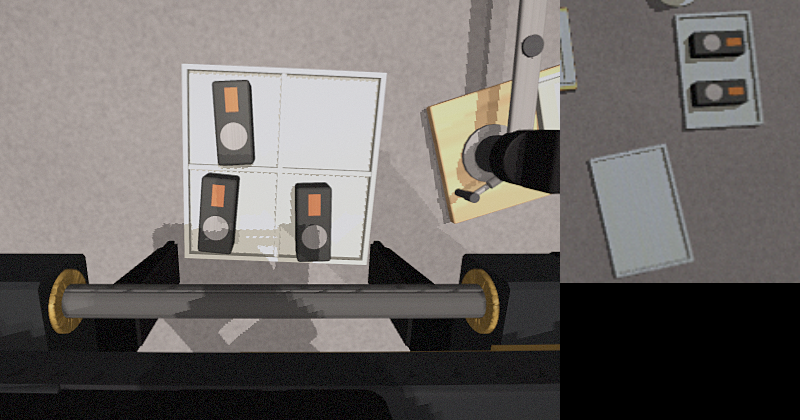

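Both used holders lie flat in the right tray. In the wrist view, A has its patch at (232,100) and disc at (233,137); B has (218,195) and (215,228); C has (314,205) and (314,238).

```bash
python3 - <<'E'
from h import *
z=np.load('c11.npz'); c={k:z[k] for k in z}
im=cv2.cvtColor(cv2.imread('pics/w11.png'),cv2.COLOR_BGR2HSV)
o=((im[...,0]<20)&(im[...,1]>100)&(im[...,2]>100)).astype(np.uint8)
for n,P,Dd in(('A',(232,100),(233,137)),('B',(218,195),(215,228)),('C',(314,205),(314,238))):
    r=[]
    x,y=P; s=o[y-16:y+17,x-12:x+13]; yy,xx=np.nonzero(s); p=np.array([xx.mean()+x-12,yy.mean()+y-16])
    x,y=Dd; g=im[y-18:y+19,x-18:x+19]; m=((g[...,2]>110)&(g[...,1]<70)).astype(np.uint8); 
    nn,l,st,ce=cv2.connectedComponentsWithStats(m); k=l[18,18]; d=ce[k]+[x-18,y-18]
    w=p2w(c,[p,d],42)[:,:2]; v=w[0]-w[1]; L=np.hypot(*v); u=v/L
    print(n,'px',p.round(1),d.round(1),st[k],'sep',L.round(1),'yaw',np.degrees(np.arctan2(u[1],u[0])).round(1),'ctr',(w[1]+12.5*u).round(1),(w[0]-21.5*u).round(1))
q=[(183,65),(386,73),(364,264),(184,258)]; w=p2w(c,q,15)[:,:2]; print('bin',w.mean(0).round(1))
E
```

```text
A px [230.9  99.1] [233.3 135.8] [  5   3  28  29 627] sep 34.0 yaw -10.7 ctr [554.7 371.7] [554.8 371.7]
B px [217.6 195.2] [215.2 227.4] [  6   6  26  24 492] sep 33.8 yaw -19.4 ctr [469.6 411. ] [469.4 411.1]
C px [314.  204.5] [314.2 236.6] [  6   5  25  24 462] sep 33.9 yaw -11.1 ctr [437.5 315.9] [437.4 315.9]
bin [496.4 338.7]
```

```bash
python3 - <<'E'
from h import *
go(556,371.7,30,-100.7)
E
```

```text
pos [478.4 344.3 239.8] jaw -103.2 toolx [ 0.    -0.004 -1.   ] j6 2.32 | turn -2.5 then shift [209.7  71.  -42.1] open 1.0 F [-0.3  0.2 -0.5] t 45.1
```

Call:
apply_moves(
  increments=[
    [0.2,0,0,0,-2.5],
    [0.2,20,23.5,-13.5,0],
    [0.2,20,23.5,-13.5,0],
    [0.2,20,24,-14,0],
    [0.2,20,0,0,0],
    [0.2,10,0,0,0],
    [0.2,0,0,0,0],
    [0.2,0,0,0,0],
  ],
)

```text
t: 45.9
eef_pos: [556.3, 370.2, 150.7]
tcp_rot: [0.459, 1.567, -1.302]
ft_force: [-0.1, -0.1, 0.4]
opening: 0.803
```

```bash
cat >> h.py <<'E'
def toolrel(ztop,n=3,save=None,tag=None):
    """holders seen by the wrist camera, in the tool frame (z along the jaws, y across), from patch+disc; averaged"""
    from scipy.spatial.transform import Rotation as Ro
    out=[]
    for i in range(n):
        s=status.state(); c=cam('wrist',save if i==0 else None); s2=status.state()
        R=Ro.from_euler('xyz',s['tcp_rot']).as_matrix()
        im=cv2.cvtColor(c['pixels'],cv2.COLOR_RGB2HSV)
        o=((im[...,0]<20)&(im[...,1]>100)&(im[...,2]>100)).astype(np.uint8)
        n_,l,st,ce=cv2.connectedComponentsWithStats(o)
        g=((im[...,2]>105)&(im[...,1]<75)).astype(np.uint8)
        m_,lg,sg,cg=cv2.connectedComponentsWithStats(g)
        for k in range(1,n_):
            if not 100<st[k,4]<4000: continue
            wp=p2w(c,[ce[k]],ztop)[0]
            for j in range(1,m_):
                if not 200<sg[j,4]<6000 or sg[j,4]<.6*sg[j,2]*sg[j,3]: continue
                wd=p2w(c,[cg[j]],ztop)[0]; L=np.linalg.norm(wp-wd)
                if 30<L<37:
                    u=(wp-wd)/L; ctr=wd+12.5*u; yaw=np.degrees(np.arctan2(u[1],u[0]))
                    rel=R.T@(ctr-s['eef_pos']); a=np.degrees(np.arctan2(R[1,2],R[0,2]))
                    out.append((*ctr[:2],yaw,rel[1],rel[2],(yaw-a+90)%180-90,L,ce[k][0],ce[k][1],cg[j][0],cg[j][1]))
    print('x y yaw | tool y, z, yaw-jaw | sep | patch px, disc px')
    for r in out: print(np.round(r,1))
    ps=status.state(); print('tcp',ps['eef_pos'].round(1),'t',round(ps['t'],2)); return out
E
python3 - <<'E'
from h import *
tilt(); toolrel(42,3,'w12.png')
go(556,371.7,30,-100.7)
E
```

```text
toolx [ 0.001  -0.0035 -1.    ] joints [ 0.49   0.627  1.521 -0.004  0.995  2.253] pos [556.3 370.2 150.7] F [-0.1 -0.1  0.4]
x y yaw | tool y, z, yaw-jaw | sep | patch px, disc px
[555.3 372.1 -10.9  -1.6  -2.   89.9  33.8 273.5 189.  273.5 232.4]
[555.3 372.1 -11.   -1.7  -1.7  89.8  33.8 274.  189.  273.9 232.4]
[555.2 372.  -11.1  -1.8  -1.4  89.8  33.8 274.4 189.1 274.2 232.4]
tcp [556.4 370.8 151. ] t 46.05
pos [556.4 370.8 151. ] jaw -100.9 toolx [ 0.002 -0.003 -1.   ] j6 2.25 | turn -0.2 then shift [121.   -0.9  -1.2] open 0.8 F [-0.4 -0.4  0.3] t 46.0
```

Call:
apply_moves(
  increments=[
    [0.25,20,0,-0.3,0],
    [0.25,20,0,0,0],
    [0.25,20,0,0,0],
    [0.25,20,0,0,0],
    [0.25,20,0,0,0],
    [0.25,12,0,0,0],
    [0.25,8,0,0,0],
    [0.25,1,0,0,0],
    [0.25,0,0,0,0],
  ],
)

```text
t: 46.95
eef_pos: [556.6, 370.7, 29.2]
tcp_rot: [0.485, 1.567, -1.276]
ft_force: [0.3, 0.0, -0.9]
opening: 0.751
```

Call:
apply_moves(
  increments=[
    [0.7,0,0,0,0],
    [0.7,0,0,0,0],
    [0.7,0,0,0,0],
    [0.7,0,0,0,0],
    [0.7,0,0,0,0],
    [0.7,0,0,0,0],
    [0.8,0,0,0,0],
    [0.8,0,0,0,0],
  ],
)

```text
t: 47.75
eef_pos: [556.3, 370.5, 28.7]
tcp_rot: [0.27, 1.567, -1.491]
ft_force: [-2.4, -0.8, 2.5]
opening: 0.379
```

Call:
apply_moves(
  increments=[
    [0.8,-5,0,0,0],
    [0.8,-15,0,0,0],
    [0.8,-25,0,0,0],
    [0.8,-30,0,0,0],
    [0.8,-30,0,0,0],
    [0.8,-30,0,0,0],
    [0.8,-15,0,0,0],
    [0.8,0,0,0,0],
  ],
)

```text
t: 48.55
eef_pos: [556.9, 371.5, 181.2]
tcp_rot: [1.301, 1.567, -0.459]
ft_force: [0.3, -0.9, -2.6]
opening: 0.375
```

```bash
python3 - <<'E'
from h import *
go(485.5,-107.2,160,-85.3); path([(485.5,-107.2,185)])
E
```

```text
pos [556.9 371.5 181.2] jaw -100.9 toolx [ 0.004 -0.002 -1.   ] j6 2.25 | turn -15.6 then shift [  21.8 -110.4  471.1] open 0.37 F [ 0.3 -0.9 -2.6] t 48.5
(485.5, -107.2, 185) rows 13 each [-0.2  1.6 37.2]
```

Call:
apply_moves(
  increments=[
    [0.8,0,0,0,-7.8],
    [0.8,0,0,0,-7.8],
    [0.8,0,-9.2,39.2,0],
    [0.8,0,-9.2,39.2,0],
    [0.8,0,-9.2,39.2,0],
    [0.8,0,-9.2,39.2,0],
    [0.8,0,-9.2,39.2,0],
    [0.8,0,-9.2,39.2,0],
    [0.8,0,-9.2,39.2,0],
    [0.8,0,-9.2,39.2,0],
  ],
)

```text
t: 49.55
eef_pos: [507.6, 51.0, 178.5]
tcp_rot: [-0.541, 1.567, -2.029]
ft_force: [0.5, -0.0, -2.0]
opening: 0.373
```

Call:
apply_moves(
  increments=[
    [0.8,0,-9.2,39.2,0],
    [0.8,0,-9.2,39.2,0],
    [0.8,0,-9.2,39.2,0],
    [0.8,0,-9.2,39.2,0],
    [0.8,0,0,0,0],
    [0.8,0,0,0,0],
    [0.8,0,0,0,0],
    [0.8,0,0,0,0],
  ],
)

```text
t: 50.35
eef_pos: [485.0, -105.7, 180.0]
tcp_rot: [-0.185, 1.567, -1.672]
ft_force: [-0.8, -0.5, -1.7]
opening: 0.379
```

```bash
python3 - <<'E'
from h import *
go(485.5,-107.2,46,-85.3)
E
```

```text
pos [ 485.  -105.7  180. ] jaw -85.2 toolx [-0.    -0.003 -1.   ] j6 1.14 | turn 0.1 then shift [134.1   0.5   1.1] open 0.38 F [-0.8 -0.5 -1.7] t 50.4
```

Call:
apply_moves(
  increments=[
    [0.8,20,0,0.5,0],
    [0.8,20,0,0.5,0],
    [0.8,20,0,0,0],
    [0.8,15,0,0,0],
    [0.8,0,0,0,0],
    [0.8,0,0,0,0],
    [0.8,0,0,0,0],
  ],
)

```text
t: 51.05
eef_pos: [485.5, -107.8, 106.2]
tcp_rot: [0.244, 1.566, -1.244]
ft_force: [1.0, -0.2, -1.9]
opening: 0.379
```

```bash
python3 - <<'E'
from h import *
go(485.5,-107.2,46,-85.3)
c=cam('wrist','w13.png'); np.savez('c13.npz',**{k:c[k] for k in('K','D','R','t')})
s=status.state()['eef_pos']; print(w2p(c,[s-[0,0,20],s-[0,0,80]]))
im=cv2.imread('pics/w13.png'); cv2.imwrite('pics/w13b.png',cv2.resize(im[60:290,120:440],(800,575),interpolation=cv2.INTER_CUBIC))
E
```

```text
pos [ 485.5 -107.8  106.2] jaw -85.2 toolx [ 0.001 -0.004 -1.   ] j6 1.14 | turn 0.1 then shift [60.2 -0.  -0.9] open 0.38 F [ 1.  -0.2 -1.9] t 51.0
[[277.39830644 256.20953719]
 [276.19432824 225.60321659]]
```

View pics/w13b.png

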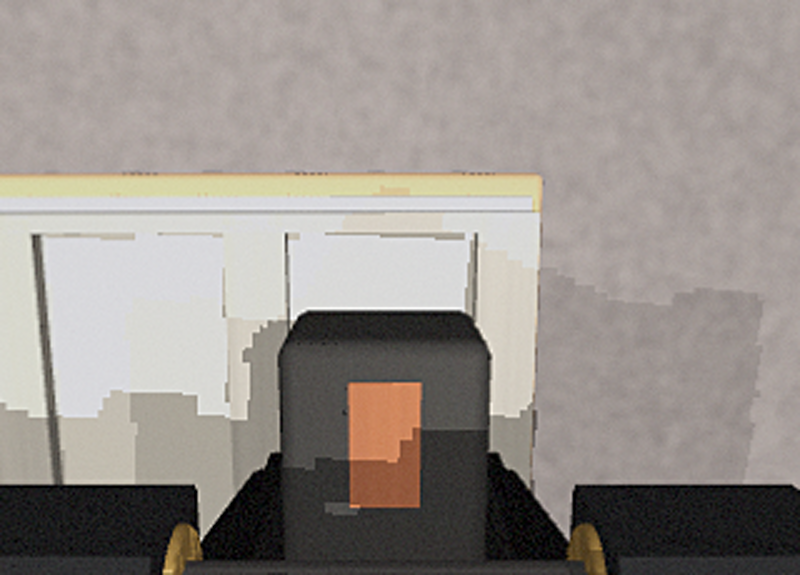

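Bay 3's inner edges are at crop columns 288 and 474 (centre 381), against the gripper centre at 385. I correct −1 mm and lower.

Call:
apply_moves(
  increments=[
    [0.8,20,0,-1,0],
    [0.8,15,0,0,0],
    [0.8,12,0,0,0],
    [0.8,8,0,0,0],
    [0.8,5,0,0,0],
    [0.8,1,0,0,0],
    [0.8,0,0,0,0],
    [0.8,0,0,0,0],
  ],
)

```text
t: 51.9
eef_pos: [485.3, -107.4, 44.8]
tcp_rot: [0.156, 1.567, -1.333]
ft_force: [0.7, -0.0, -1.4]
opening: 0.378
```

Call:
apply_moves(
  increments=[
    [0.45,0,0,0,0],
    [0.45,0,0,0,0],
    [0.45,0,0,0,0],
    [0.45,0,0,0,0],
    [0.45,-10,0,0,0],
    [0.45,-20,0,0,0],
    [0.4,-40,0,0,0],
    [0.4,-40,0,0,0],
    [0.2,-40,0,0,0],
    [0,0,0,0,0],
  ],
)

```text
t: 52.9
eef_pos: [486.6, -107.2, 199.6]
tcp_rot: [0.81, 1.56, -0.678]
ft_force: [-0.0, -0.6, -0.7]
opening: 0.718
```

```bash
python3 - <<'E'
from h import *
go(485.5,-107.2,200,-85.3); toolrel(56,3)
E
```

```text
pos [ 486.6 -107.2  199.6] jaw -85.3 toolx [ 0.008 -0.007 -1.   ] j6 1.14 | turn 0.0 then shift [-0.4 -1.1 -0.1] open 0.72 F [-0.  -0.6 -0.7] t 52.9
x y yaw | tool y, z, yaw-jaw | sep | patch px, disc px
[ 483.9 -105.3    4.8   -3.6   -3.1  -90.    33.9  272.3  184.8  272.4
  223.7]
[ 459.4 -103.   164.5  -27.8   -7.5   69.8   36.9  258.   261.5  272.4
  223.7]
[ 483.9 -105.3    4.6   -2.3   -2.6   89.8   33.7  273.   184.   272.9
  223. ]
[ 484.  -105.3    4.7   -1.1   -2.2   90.    33.7  273.5  183.   273.4
  222.2]
[ 410.    19.3  121.8  -64.6 -132.4   27.    36.4  104.6  289.   138.8
  271.8]
tcp [ 484.6 -106.6  194.4] t 53.05
```

Fresh A lies in bay 3 at y≈-106. Next is C, gripped lengthwise to stay clear of the knob.

Call:
apply_moves(
  increments=[
    [0,0,0,0,-8.3],
    [0,0,0,0,-8.3],
    [0,0,0,0,-8.3],
    [0,0,0,0,-8.3],
    [0,0,0,0,-8.2],
    [0,0,0,0,-8.2],
    [0,0,0,0,-8.2],
    [0,0,0,0,-8.2],
    [0,0,0,0,-8.2],
    [0,0,0,0,0],
  ],
)

```text
t: 54.05
eef_pos: [484.4, -106.6, 193.1]
tcp_rot: [-2.043, 1.567, -2.234]
ft_force: [1.2, -0.7, -0.2]
opening: 1.003
```

```bash
python3 - <<'E'
from h import *
go(438,316,150,-11.1)
E
```

```text
pos [ 484.4 -106.6  193.1] jaw -11.0 toolx [-0.002 -0.003 -1.   ] j6 -0.15 | turn 0.1 then shift [  41.9  405.9 -126.8] open 1.0 F [ 1.2 -0.7 -0.2] t 54.0
```

Call:
apply_moves(
  increments=[
    [0,0,40.6,-12.7,0],
    [0,0,40.6,-12.7,0],
    [0,0,40.6,-12.7,0],
    [0,0,40.6,-12.7,0],
    [0,0,40.6,-12.7,0],
    [0,0,40.6,-12.7,0],
    [0,0,40.6,-12.7,0],
    [0,0,40.6,-12.7,0],
    [0,0,40.6,-12.7,0],
    [0,0,40.6,-12.7,0],
  ],
)

```text
t: 55.05
eef_pos: [437.5, 317.7, 191.8]
tcp_rot: [-1.621, 1.566, -1.819]
ft_force: [0.6, -0.1, 0.5]
opening: 1.001
```

Call:
apply_moves(
  increments=[
    [0,20,0,0,0],
    [0,20,0,0,0],
    [0,0,0,0,0],
    [0,0,0,0,0],
    [0,0,0,0,0],
    [0,0,0,0,0],
  ],
)

```text
t: 55.65
eef_pos: [438.8, 315.9, 153.5]
tcp_rot: [-0.986, 1.567, -1.181]
ft_force: [0.3, 0.3, 0.1]
opening: 1.0
```

```bash
python3 - <<'E'
from h import *
tilt(); toolrel(42,2,'w14.png'); go(438,316,30,-11.1)
E
```

```text
toolx [ 0.0013 -0.0032 -1.    ] joints [ 0.503  0.461  1.846 -0.005  0.835  0.701] pos [438.8 315.9 153.5] F [0.3 0.3 0.1]
x y yaw | tool y, z, yaw-jaw | sep | patch px, disc px
[437.2 316.6 -11.7   0.8  -1.9  -0.6  33.8 299.8 216.6 255.8 216.2]
[437.2 316.6 -11.7   0.8  -1.8  -0.6  33.8 299.9 216.6 255.9 216.2]
tcp [438.6 315.9 153.4] t 55.75
pos [438.6 315.9 153.4] jaw -11.1 toolx [ 0.001 -0.003 -1.   ] j6 0.7 | turn -0.0 then shift [123.4   0.4  -0.9] open 1.0 F [-0.1 -0.3  0.1] t 55.8
```

Call:
apply_moves(
  increments=[
    [0,20,0.8,-1.7,0.6],
    [0,20,0,0,0],
    [0,20,0,0,0],
    [0,20,0,0,0],
    [0,20,0,0,0],
    [0,13,0,0,0],
    [0,8,0,0,0],
    [0,2,0,0,0],
    [0,0,0,0,0],
  ],
)

```text
t: 56.65
eef_pos: [437.1, 316.7, 30.0]
tcp_rot: [-1.219, 1.567, -1.423]
ft_force: [0.5, -0.4, 0.5]
opening: 1.0
```

Call:
apply_moves(
  increments=[
    [0.3,0,0,0,0],
    [0.3,0,0,0,0],
    [0.3,0,0,0,0],
    [0.3,0,0,0,0],
    [0.4,0,0,0,0],
  ],
)

```text
t: 57.15
eef_pos: [437.2, 316.7, 30.3]
tcp_rot: [-1.028, 1.567, -1.232]
ft_force: [0.2, -0.2, 6.2]
opening: 0.84
```

Call:
apply_moves(
  increments=[
    [0.4,-5,0,0,0],
    [0.4,-15,0,0,0],
    [0.4,-25,0,0,0],
    [0.4,-30,0,0,0],
    [0.4,-30,0,0,0],
    [0.4,-30,0,0,-8],
    [0.4,-25,0,0,-8.4],
    [0.4,0,0,0,0],
  ],
)

```text
t: 57.95
eef_pos: [437.6, 317.7, 192.8]
tcp_rot: [-0.376, 1.566, -0.29]
ft_force: [1.0, 0.4, -2.5]
opening: 0.839
```

```bash
python3 - <<'E'
from h import *
go(479.5,-40.5,190,4.7)
E
```

```text
pos [437.6 317.7 192.8] jaw 4.9 toolx [ 0.005 -0.001 -1.   ] j6 0.42 | turn 0.2 then shift [   3.5 -360.4   12.4] open 0.84 F [ 1.   0.4 -2.5] t 58.0
```

Call:
apply_moves(
  increments=[
    [0.4,0.3,-40,1.4,0.2],
    [0.4,0.3,-40,1.4,0],
    [0.4,0.3,-40,1.4,0],
    [0.4,0.3,-40,1.4,0],
    [0.4,0.3,-40,1.4,0],
    [0.4,0.3,-40,1.4,0],
    [0.4,0.3,-40,1.4,0],
    [0.4,0.3,-40,1.4,0],
    [0.4,0.3,-40,1.4,0],
    [0.4,0,0,0,0],
  ],
)

```text
t: 58.95
eef_pos: [478.0, -44.3, 187.4]
tcp_rot: [-1.817, 1.567, -1.745]
ft_force: [-0.1, 0.5, -1.5]
opening: 0.837
```

Call:
apply_moves(
  increments=[
    [0.4,25,0,0,0],
    [0.4,25,0,0,0],
    [0.4,25,0,0,0],
    [0.4,20,0,0,0],
    [0.4,10,0,0,0],
    [0.4,0,0,0,0],
    [0.4,0,0,0,0],
    [0.4,0,0,0,0],
  ],
)

```text
t: 59.75
eef_pos: [478.3, -41.1, 84.2]
tcp_rot: [-1.286, 1.566, -1.208]
ft_force: [0.6, -1.0, -1.7]
opening: 0.836
```

```bash
python3 - <<'E'
from h import *
tilt();go(479.5,-41,46,4.7)
c=cam('wrist','w15.png'); np.savez('c15.npz',**{k:c[k] for k in('K','D','R','t')})
im=cv2.imread('pics/w15.png'); cv2.imwrite('pics/w15b.png',cv2.resize(im[100:300,130:420],(800,552),interpolation=cv2.INTER_CUBIC))
E
```

```text
toolx [ 0.0016 -0.0041 -1.    ] joints [-0.221  0.503  2.05  -0.007  0.586 -0.294] pos [478.3 -41.1  84.2] F [ 0.6 -1.  -1.7]
pos [478.3 -41.1  84.2] jaw 4.5 toolx [ 0.002 -0.004 -1.   ] j6 -0.29 | turn -0.2 then shift [38.2  0.1  1.2] open 0.84 F [ 0.6 -1.  -1.7] t 59.8
```

View pics/w15b.png

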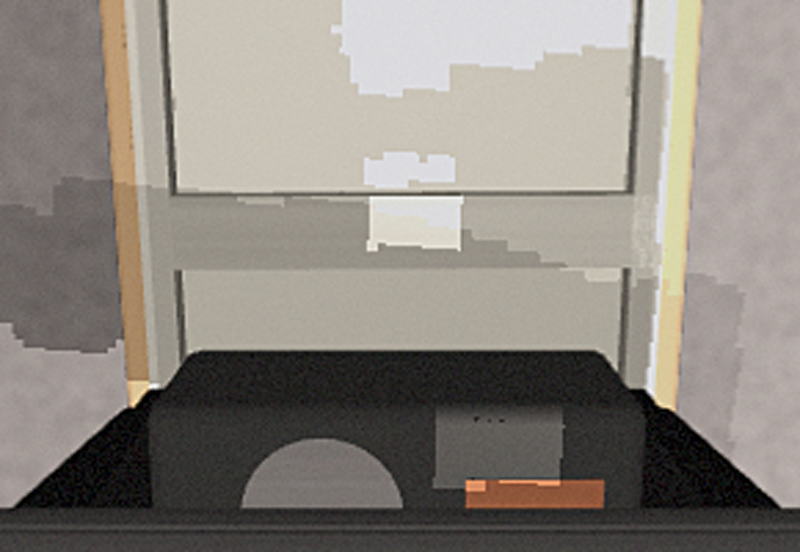

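```bash
python3 - <<'E'
from h import *
z=np.load('c15.npz'); c={k:z[k] for k in z}
f=lambda p:np.array(p,float)/2.7586+[130,100]
a=np.radians(4.7); ey=np.array([-np.sin(a),np.cos(a),0]); ex=np.array([np.cos(a),np.sin(a),0])
T=np.array([478.3,-41.1,0])
for n,p,h in(('rib top edge bay2 side',(400,268),28),('bay1 side z28',(400,192),28),('bay1 z20',(400,195),20),('holder top edge',(400,405),95.2),('holder bottom edge',(400,350),59.2),('bay2 L',(183,330),28),('bay2 R',(622,330),28),('hold L',(150,420),95.2),('hold R',(645,420),95.2)):
    w=p2w(c,f([p]),h)[0]-T; print(n,'along y',(w@ey).round(1),'along x',(w@ex).round(1))
E
```

```text
rib top edge bay2 side along y 26.5 along x 0.9
bay1 side z28 along y 43.1 along x 0.9
bay1 z20 along y 41.5 along x 1.0
holder top edge along y 18.1 along x 0.5
holder bottom edge along y 16.7 along x 0.7
bay2 L along y 12.7 along x -47.4
bay2 R along y 12.3 along x 50.3
hold L along y 15.7 along x -38.6
hold R along y 15.4 along x 38.9
```

Call:
apply_moves(
  increments=[
    [0.4,12,2,1,0],
    [0.4,12,0,0,0],
    [0.4,8,0,0,0],
    [0.4,5,0,0,0],
    [0.4,1,0,0,0],
    [0.4,0,0,0,0],
    [0.4,0,0,0,0],
  ],
)

```text
t: 60.5
eef_pos: [478.9, -39.2, 45.4]
tcp_rot: [-1.525, 1.567, -1.446]
ft_force: [0.8, -0.5, -1.9]
opening: 0.84
```

Call:
apply_moves(
  increments=[
    [0.1,0,0,0,0],
    [0.1,0,0,0,0],
    [0.1,0,0,0,0],
    [0.1,0,0,0,0],
    [0.05,-10,0,0,0],
    [0,-25,0,0,0],
    [0,-40,0,0,0],
    [0,-40,0,0,0],
    [0,-40,0,0,0],
    [0,0,0,0,0],
  ],
)

```text
t: 61.5
eef_pos: [480.3, -38.8, 205.6]
tcp_rot: [-0.659, 1.561, -0.58]
ft_force: [-0.0, 0.1, -0.7]
opening: 1.0
```

```bash
python3 - <<'E'
from h import *
toolrel(56,2,'w16.png'); go(470,411,200,-19.4)
E
```

```text
x y yaw | tool y, z, yaw-jaw | sep | patch px, disc px
[ 4.790e+02 -3.910e+01  4.400e+00  8.000e-01 -2.500e+00 -1.000e-01
  3.410e+01  2.955e+02  2.060e+02  2.565e+02  2.060e+02]
[ 483.5 -103.8    0.9  -64.1   -3.2   -3.7   34.   293.6  276.4  256.5
  274.3]
[ 4.790e+02 -3.900e+01  4.400e+00  4.000e-01 -1.200e+00 -1.000e-01
  3.390e+01  2.971e+02  2.070e+02  2.579e+02  2.069e+02]
[ 4.833e+02 -1.032e+02  3.000e-01 -6.390e+01 -2.000e+00 -4.200e+00
  3.390e+01  2.950e+02  2.775e+02  2.578e+02  2.751e+02]
tcp [478.7 -38.5 201.5] t 61.6
pos [478.7 -38.5 201.5] jaw 4.5 toolx [ 0.002 -0.004 -1.   ] j6 -0.29 | turn 23.9 then shift [  -0.5  421.1 -157.5] open 1.0 F [-0.1  0.2 -0.2] t 61.6
```

Call:
apply_moves(
  increments=[
    [0,0,0,0,8],
    [0,0,0,0,8],
    [0,0,0,0,7.9],
    [0,0,35.1,-13.1,0],
    [0,0,35.1,-13.1,0],
    [0,0,35.1,-13.1,0],
    [0,0,35.1,-13.1,0],
    [0,0,35.1,-13.1,0],
    [0,0,35.1,-13.1,0],
    [0,0,35.1,-13.1,0],
  ],
)

```text
t: 62.6
eef_pos: [472.9, 225.0, 198.0]
tcp_rot: [-1.675, 1.566, -2.013]
ft_force: [1.2, -0.5, 0.2]
opening: 1.0
```

Call:
apply_moves(
  increments=[
    [0,0,35.1,-13.1,0],
    [0,0,35.1,-13.1,0],
    [0,0,35.1,-13.1,0],
    [0,0,35.1,-13.1,0],
    [0,0,35.1,-13.1,0],
    [0,25,0,0,0],
    [0,25,0,0,0],
    [0,0,0,0,0],
    [0,0,0,0,0],
    [0,0,0,0,0],
  ],
)

```text
t: 63.6
eef_pos: [470.7, 410.7, 149.5]
tcp_rot: [-0.954, 1.567, -1.292]
ft_force: [0.9, -0.3, -0.1]
opening: 1.003
```

```bash
python3 - <<'E'
from h import *
toolrel(42,2,'w17.png'); tilt(); go(470,411,30,-19.4)
E
```

```text
x y yaw | tool y, z, yaw-jaw | sep | patch px, disc px
[ 4.693e+02  4.118e+02 -1.930e+01  9.000e-01 -1.900e+00  1.000e-01
  3.400e+01  3.007e+02  2.172e+02  2.559e+02  2.174e+02]
[469.3 411.8 -19.4   0.8  -1.9   0.   33.9 300.6 217.3 255.9 217.4]
tcp [470.7 410.7 149.8] t 63.7
toolx [ 0.0015 -0.0029 -1.    ] joints [ 0.613  0.571  1.639 -0.004  0.932  0.954] pos [470.7 410.7 149.8] F [ 0.5 -0.3 -0. ]
pos [470.7 410.7 149.8] jaw -19.4 toolx [ 0.002 -0.003 -1.   ] j6 0.95 | turn -0.0 then shift [119.8   0.3  -1. ] open 1.0 F [ 0.5 -0.3 -0. ] t 63.7
```

Call:
apply_moves(
  increments=[
    [0,20,0.8,-1.7,0],
    [0,20,0,0,0],
    [0,20,0,0,0],
    [0,20,0,0,0],
    [0,20,0,0,0],
    [0,12,0,0,0],
    [0,7,0,0,0],
    [0,1,0,0,0],
    [0,0,0,0,0],
  ],
)

```text
t: 64.6
eef_pos: [469.2, 411.8, 29.3]
tcp_rot: [-0.98, 1.567, -1.319]
ft_force: [-0.6, -0.5, 0.5]
opening: 0.997
```

Call:
apply_moves(
  increments=[
    [0.3,0,0,0,0],
    [0.3,0,0,0,0],
    [0.3,0,0,0,0],
    [0.3,0,0,0,0],
    [0.4,0,0,0,0],
  ],
)

```text
t: 65.1
eef_pos: [469.2, 411.7, 29.3]
tcp_rot: [-0.943, 1.567, -1.281]
ft_force: [-0.1, -0.3, 5.7]
opening: 0.843
```

Call:
apply_moves(
  increments=[
    [0.4,-5,0,0,0],
    [0.4,-15,0,0,0],
    [0.4,-25,0,0,0],
    [0.4,-30,0,0,0],
    [0.4,-30,0,0,0],
    [0.4,-30,0,0,-8],
    [0.4,-25,0,0,-8],
    [0.4,0,0,0,-8],
    [0.4,0,0,0,0],
  ],
)

```text
t: 66.0
eef_pos: [468.8, 412.2, 190.3]
tcp_rot: [-1.133, 1.568, -1.05]
ft_force: [-0.4, 0.2, -1.4]
opening: 0.84
```

```bash
python3 - <<'E'
from h import *
go(474.5,26,190,4.7)
E
```

```text
pos [468.8 412.2 190.3] jaw 4.7 toolx [ 0.002 -0.003 -1.   ] j6 0.54 | turn 0.0 then shift [   1.4 -385.4  -26. ] open 0.84 F [-0.4  0.2 -1.4] t 66.0
```

Call:
apply_moves(
  increments=[
    [0.4,0,-38.5,-2.6,0],
    [0.4,0,-38.5,-2.6,0],
    [0.4,0,-38.5,-2.6,0],
    [0.4,0,-38.5,-2.6,0],
    [0.4,0,-38.5,-2.6,0],
    [0.4,0,-38.5,-2.6,0],
    [0.4,0,-38.5,-2.6,0],
    [0.4,0,-38.5,-2.6,0],
    [0.4,0,-38.5,-2.6,0],
    [0.4,0,-38.5,-2.6,0],
  ],
)

```text
t: 67.0
eef_pos: [473.4, 24.9, 190.2]
tcp_rot: [-1.769, 1.567, -1.693]
ft_force: [-0.2, -0.8, -1.8]
opening: 0.843
```

Call:
apply_moves(
  increments=[
    [0.4,0,0,0,0],
    [0.4,0,0,0,0],
    [0.4,25,0,0,0],
    [0.4,25,0,0,0],
    [0.4,25,0,0,0],
    [0.4,20,0,0,0],
    [0.4,10,0,0,0],
    [0.4,0,0,0,0],
    [0.4,0,0,0,0],
    [0.4,0,0,0,0],
  ],
)

```text
t: 68.0
eef_pos: [474.4, 26.2, 86.0]
tcp_rot: [-1.242, 1.567, -1.161]
ft_force: [0.6, 0.7, -1.4]
opening: 0.842
```

```bash
python3 - <<'E'
from h import *
tilt();go(474.1,24.7,45,4.7)
c=cam('wrist','w18.png'); np.savez('c18.npz',**{k:c[k] for k in('K','D','R','t')})
im=cv2.imread('pics/w18.png'); cv2.imwrite('pics/w18b.png',cv2.resize(im[100:300,130:420],(800,552),interpolation=cv2.INTER_CUBIC))
E
```

```text
toolx [ 0.0017 -0.0039 -1.    ] joints [-0.082  0.495  2.06  -0.007  0.584 -0.157] pos [474.4  26.2  86. ] F [ 0.6  0.7 -1.4]
pos [474.4  26.2  86. ] jaw 4.6 toolx [ 0.002 -0.004 -1.   ] j6 -0.16 | turn -0.1 then shift [41.1 -1.3 -0.5] open 0.84 F [ 0.6  0.7 -1.4] t 68.0
```

View pics/w18b.png

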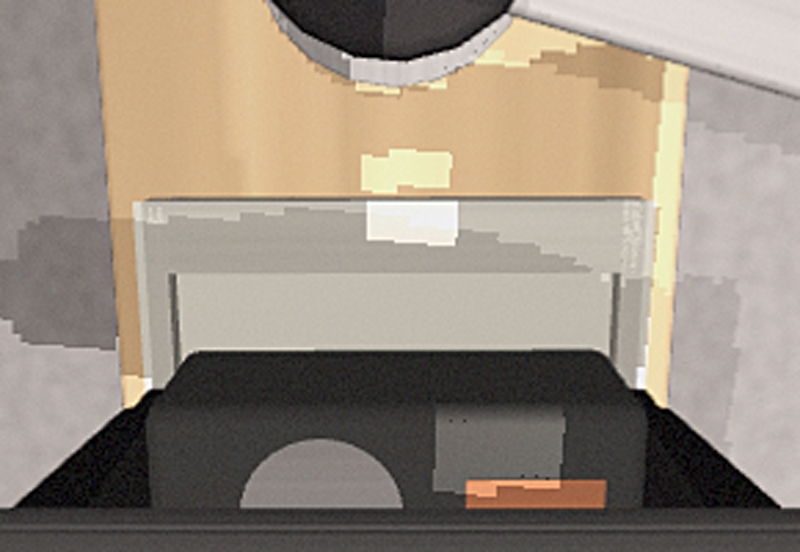

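Call:
apply_moves(
  increments=[
    [0.4,12,1.2,-0.5,0],
    [0.4,12,0,0,0],
    [0.4,9,0,0,0],
    [0.4,5,0,0,0],
    [0.4,2.5,0,0,0],
    [0.4,0,0,0,0],
    [0.4,0,0,0,0],
  ],
)

```text
t: 68.75
eef_pos: [473.6, 26.9, 44.9]
tcp_rot: [-1.477, 1.567, -1.397]
ft_force: [-0.4, 0.3, -2.3]
opening: 0.84
```

Call:
apply_moves(
  increments=[
    [0.1,0,0,0,0],
    [0.1,0,0,0,0],
    [0.1,0,0,0,0],
    [0.1,0,0,0,0],
    [0.05,-10,0,0,0],
    [0,-25,0,0,0],
    [0,-40,0,0,0],
    [0,-40,0,0,0],
    [0,-40,0,0,0],
    [0,0,0,0,0],
  ],
)

```text
t: 69.75
eef_pos: [475.0, 27.5, 204.8]
tcp_rot: [-0.552, 1.561, -0.471]
ft_force: [-0.0, 0.3, -0.3]
opening: 0.999
```

Call:
apply_moves(
  increments=[
    [0,0,-25,0,0],
    [0,0,-25,0,0],
    [0,-20,-25,0,0],
    [0,-20,-25,0,0],
    [0,0,0,0,0],
    [0,0,0,0,0],
    [0,0,0,0,0],
  ],
)

```text
t: 70.45
eef_pos: [480.8, -71.2, 239.2]
tcp_rot: [-2.001, 1.567, -1.92]
ft_force: [-0.4, -0.4, 0.7]
opening: 1.0
```

```bash
python3 - <<'E'
from h import *
toolrel(56,1,'w19.png'); t=cam('top','t19.png')
im=cv2.imread('pics/w19.png'); t=cv2.imread('pics/t19.png')
cv2.imwrite('pics/w19b.png',np.hstack([im,cv2.copyMakeBorder(cv2.resize(t[195:360,340:480],(240,283)),0,137,0,0,0)]))
go(466.3,119,101,79.2)
E
```

```text
x y yaw | tool y, z, yaw-jaw | sep | patch px, disc px
[ 4.787e+02 -3.910e+01  4.500e+00  3.270e+01  7.000e-01 -2.000e-01
  3.460e+01  2.979e+02  1.652e+02  2.611e+02  1.651e+02]
[ 4.837e+02 -1.051e+02  4.800e+00 -3.340e+01  4.000e-01  2.000e-01
  3.410e+01  2.960e+02  2.325e+02  2.613e+02  2.326e+02]
tcp [480.9 -71.1 239.3] t 70.5
pos [481.  -71.1 239.3] jaw 4.7 toolx [-0.001 -0.003 -1.   ] j6 -0.36 | turn -74.5 then shift [137.7  50.  184.5] open 1.0 F [0.2 0.2 0. ] t 70.5
```

View pics/w19b.png

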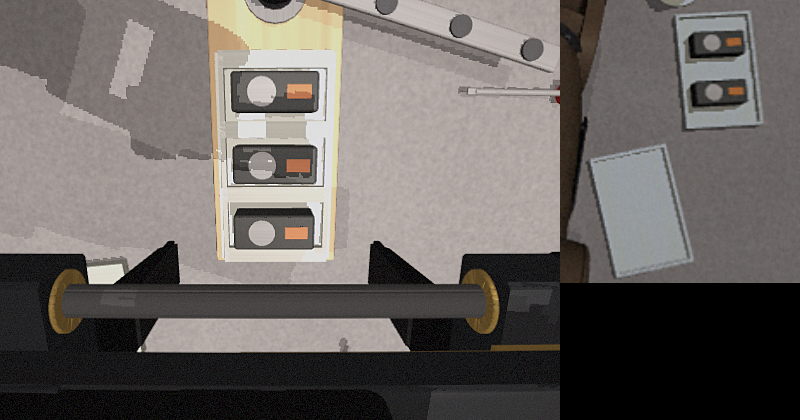

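All three fresh holders sit in their bays and both used ones in the tray. Now I close the clamp.

Call:
apply_moves(
  increments=[
    [0,0,0,0,-7.5],
    [0,0,0,0,-7.5],
    [0,0,0,0,-7.5],
    [0,0,0,0,-7.5],
    [0,0,0,0,-7.5],
    [0,0,0,0,-7.5],
    [0,0,0,0,-7.5],
    [0,0,0,0,-7.5],
    [0,0,0,0,-7.5],
    [0,0,0,0,-7],
  ],
)

```text
t: 71.55
eef_pos: [481.2, -71.2, 239.5]
tcp_rot: [3.119, 1.567, -1.777]
ft_force: [-0.2, -0.6, -0.2]
opening: 1.0
```

Call:
apply_moves(
  increments=[
    [0,0,10,36.9,0],
    [0,0,10,36.9,0],
    [0,0,10,36.9,0],
    [0,0,10,36.9,0],
    [0,0,10,36.9,0],
    [0,20,0,0,0],
    [0,20,0,0,0],
    [0,0,0,0,0],
    [0,0,0,0,0],
    [0,0,0,0,0],
  ],
)

```text
t: 72.55
eef_pos: [467.5, 118.5, 200.0]
tcp_rot: [-2.651, 1.567, -1.27]
ft_force: [-0.3, 0.5, -0.7]
opening: 0.999
```

```bash
python3 - <<'E'
from h import *
go(466.3,119,101,79.2)
c=cam('wrist','w20.png'); im=cv2.imread('pics/w20.png'); 
g=cv2.cvtColor(im,cv2.COLOR_BGR2GRAY)
s=status.state()['eef_pos']; print(w2p(c,[s*[1,1,0]+[0,0,121]]), w2p(c,[[466.3,119,121]]))
cv2.imwrite('pics/w20b.png',cv2.resize(im[120:280,190:360],(638,600),interpolation=cv2.INTER_CUBIC))
E
```

```text
pos [467.5 118.5 200. ] jaw 79.1 toolx [ 0.001 -0.004 -1.   ] j6 -1.26 | turn -0.1 then shift [99.   1.4  0.6] open 1.0 F [-0.3  0.5 -0.7] t 72.5
[[270.78502326 227.17792836]] [[271.23062813 225.32783618]]
```

View pics/w20b.png

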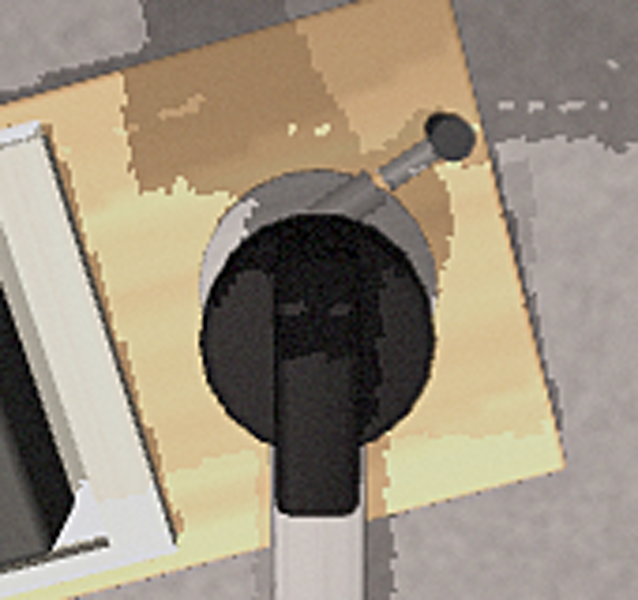

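Call:
apply_moves(
  increments=[
    [0,20,1,0.4,0],
    [0,20,0.6,0,0],
    [0.2,20,0,0,0],
    [0.3,20,0,0,0],
    [0.4,12,0,0,0],
    [0.5,7,0,0,0],
    [0.6,0,0,0,0],
    [0.7,0,0,0,0],
    [0.75,0,0,0,0],
    [0.78,0,0,0,0],
  ],
)

```text
t: 73.6
eef_pos: [465.9, 118.9, 100.9]
tcp_rot: [-2.611, 1.567, -1.23]
ft_force: [-0.8, 0.6, 0.4]
opening: 0.382
```

Call:
apply_moves(
  increments=[
    [0.85,0,0,0,0],
    [0.9,0,0,0,0],
    [0.95,0,0,0,0],
    [1,0,0,0,0],
    [1,0,0,0,0],
  ],
)

```text
t: 74.1
eef_pos: [465.8, 119.0, 100.4]
tcp_rot: [-2.789, 1.567, -1.409]
ft_force: [-0.2, 2.7, 2.7]
opening: 0.164
```

Well centred (about 3 N). Turning clockwise by 74.5°.

Call:
apply_moves(
  increments=[
    [1,0,0,0,4],
    [1,0,0,0,4],
    [1,0,0,0,5],
    [1,0,0,0,5],
    [1,0,0,0,5],
    [1,0,0,0,5],
    [1,0,0,0,5],
    [1,0,0,0,6],
  ],
)

```text
t: 74.9
eef_pos: [466.1, 119.3, 100.4]
tcp_rot: [-1.911, 1.567, -1.215]
ft_force: [1.7, 6.7, 1.3]
opening: 0.168
```

Call:
apply_moves(
  increments=[
    [1,0,0,0,6],
    [1,0,0,0,6],
    [1,0,0,0,6],
    [1,0,0,0,6],
    [1,0,0,0,6],
    [1,0,0,0,5],
    [1,0,0,0,1.5],
    [1,0,0,0,0],
    [1,0,0,0,0],
  ],
)

```text
t: 75.8
eef_pos: [466.4, 119.4, 100.5]
tcp_rot: [-1.125, 1.567, -1.061]
ft_force: [2.4, 8.0, -0.4]
opening: 0.167
```

```bash
python3 - <<'E'
from h import *
go(466.3,119,101,4.7); print(status.state()['moment'])
E
```

```text
pos [466.4 119.4 100.5] jaw 3.7 toolx [ 0.002 -0.003 -1.   ] j6 0.06 | turn -1.0 then shift [-0.5 -0.4 -0.1] open 0.17 F [ 2.4  8.  -0.4] t 75.8
[ 1.65637266 -0.27835024  0.69888949]
```

Call:
apply_moves(
  increments=[
    [1,0,0,0,-1],
    [0.6,0,0,0,0],
    [0.5,0,0,0,0],
    [0.4,0,0,0,0],
    [0.4,-15,0,0,0],
    [0.4,-25,0,0,0],
    [0.5,-30,0,0,0],
    [0.6,-30,0,0,0],
    [0.8,0,0,0,0],
  ],
)

```text
t: 76.7
eef_pos: [466.9, 119.2, 203.5]
tcp_rot: [-0.603, 1.564, -0.523]
ft_force: [-0.1, 0.3, 0.9]
opening: 0.388
```

```bash
python3 - <<'E'
from h import *
go(598,-320,200,4.7); path([(560,-280,215)])
E
```

```text
pos [466.9 119.2 203.5] jaw 4.6 toolx [ 0.006 -0.003 -1.   ] j6 0.04 | turn -0.1 then shift [   5.7 -448.5   94.7] open 0.39 F [-0.1  0.3  0.9] t 76.7
(560, -280, 215) rows 11 each [ -0.9 -36.9   5.5]
```

Call:
apply_moves(
  increments=[
    [1,0,-37.4,7.9,0],
    [1,0,-37.4,7.9,0],
    [1,0,-37.4,7.9,0],
    [1,0,-37.4,7.9,0],
    [1,0,-37.4,7.9,0],
    [1,0,-37.4,7.9,0],
    [1,0,-37.4,7.9,0],
    [1,0,-37.4,7.9,0],
    [1,0,-37.4,7.9,0],
    [1,0,-37.4,7.9,0],
  ],
)

```text
t: 77.7
eef_pos: [574.4, -248.9, 200.7]
tcp_rot: [-1.908, 1.567, -1.828]
ft_force: [-0.4, 0.4, -0.5]
opening: 0.004
```

Call:
apply_moves(
  increments=[
    [1,-5,-37.4,7.9,0],
    [1,-5,-37.4,7.9,0],
    [1,0,0,0,0],
    [1,0,0,0,0],
    [1,0,0,0,0],
  ],
)

```text
t: 78.2
eef_pos: [595.9, -319.6, 211.2]
tcp_rot: [-1.975, 1.568, -1.894]
ft_force: [-0.4, 0.4, -0.7]
opening: 0.006
```

```bash
python3 - <<'E'
from h import *
go(598,-320,150,4.7)
c=cam('wrist','w21.png'); im=cv2.imread('pics/w21.png')
s=status.state()['eef_pos']; print(w2p(c,[s*[1,1,0]+[0,0,138]]), w2p(c,[[598,-320,138]]))
t=cam('top','t21.png'); t=cv2.imread('pics/t21.png'); 
cv2.imwrite('pics/w21b.png',np.vstack([im[60:340],cv2.resize(t[170:290,210:480],(560,249))]))
np.savez('c21.npz',**{k:c[k] for k in('K','D','R','t')})
E
```

```text
pos [ 595.9 -319.6  211.2] jaw 4.6 toolx [-0.001 -0.003 -1.   ] j6 -0.67 | turn -0.1 then shift [61.2 -0.4  2.2] open 0.01 F [-0.4  0.4 -0.7] t 78.2
[[274.16609397 231.05235781]] [[277.04529746 232.05327001]]
```

```bash
python3 - <<'E'
from h import *
im=cv2.imread('pics/w21.png'); g=cv2.cvtColor(im,cv2.COLOR_BGR2GRAY)
for r in range(180,266,8):
    q=g[r,220:335]<50; x=np.where(q)[0]+220; print(r,(x.min(),x.max(),len(x)) if len(x) else None, end=' ')
print()
b=cv2.GaussianBlur(g,(3,3),0)
h=cv2.HoughCircles(b[150:270,200:350],cv2.HOUGH_GRADIENT,1,30,param1=80,param2=12,minRadius=32,maxRadius=44); print(None if h is None else (h[0][:4]+[200,150,0]).round(1))
# clamp state: compare top pictures along the row and along the open direction
c=cam('top'); O=np.array([462.7,120.7]); 
for nm,ang in(('locked',0),('open',1.3)):
    a=np.radians(4.7)-np.pi/2+ang
    P=[[*(O+d*np.array([np.cos(a),np.sin(a)])),68] for d in(60,130,190,245)]
    px=w2p(c,P).round().astype(int)
    for f in('top0.png','t19.png','t21.png'): print(nm,f,[cv2.imread('pics/'+f)[y,x].tolist() for x,y in px])
E
```

```text
180 None 188 None 196 (np.int64(274), np.int64(282), 9) 204 (np.int64(255), np.int64(300), 46) 212 (np.int64(249), np.int64(307), 44) 220 (np.int64(246), np.int64(310), 65) 228 (np.int64(244), np.int64(313), 28) 236 (np.int64(245), np.int64(311), 4) 244 (np.int64(247), np.int64(309), 24) 252 (np.int64(252), np.int64(304), 35) 260 (np.int64(220), np.int64(334), 113) 
[[276.5 194.5  43.4]
 [277.5 232.5  37.3]]
locked top0.png [[130, 133, 139], [130, 133, 138], [135, 136, 143], [136, 135, 139]]
locked t19.png [[162, 159, 149], [31, 39, 52], [35, 45, 55], [23, 34, 49]]
locked t21.png [[33, 41, 54], [45, 59, 69], [56, 74, 87], [54, 67, 80]]
open top0.png [[102, 102, 105], [100, 104, 109], [100, 103, 105], [101, 102, 108]]
open t19.png [[132, 134, 138], [127, 132, 136], [124, 129, 132], [129, 130, 136]]
open t21.png [[110, 107, 111], [109, 111, 119], [103, 109, 112], [110, 108, 114]]
```

Call:
apply_moves(
  increments=[
    [1,20,0,2.4,0],
    [1,20,0,0,0],
    [1,15,0,0,0],
    [1,0,0,0,0],
    [1,0,0,0,0],
    [1,5,0,0,0],
    [1,5,0,0,0],
    [1,5,0,0,0],
    [1,5,0,0,0],
    [1,0,0,0,0],
  ],
)

```text
t: 79.35
eef_pos: [599.1, -320.7, 137.0]
tcp_rot: [-1.373, 1.566, -1.292]
ft_force: [1.7, 1.0, 5.7]
opening: 0.003
```

Call:
apply_moves(
  increments=[
    [1,3,0,0,0],
    [1,2,0,0,0],
    [1,1,0,0,0],
    [1,0,0,0,0],
    [1,0,0,0,0],
  ],
)

```text
t: 79.85
eef_pos: [599.1, -320.7, 131.8]
tcp_rot: [-1.332, 1.566, -1.252]
ft_force: [-0.6, 0.3, 7.0]
opening: 0.003
```

Call:
apply_moves(
  increments=[
    [1,2,0,0,0],
    [1,1,0,0,0],
    [1,0,0,0,0],
    [1,0,0,0,0],
  ],
)

```text
t: 80.25
eef_pos: [599.1, -320.7, 129.3]
tcp_rot: [-1.274, 1.566, -1.193]
ft_force: [-0.9, 2.6, 10.3]
opening: 0.006
```

Call:
apply_moves(
  increments=[
    [1,1,0,0,0],
    [1,0,0,0,0],
    [1,0,0,0,0],
  ],
)

```text
t: 80.55
eef_pos: [599.2, -320.8, 129.2]
tcp_rot: [-1.213, 1.565, -1.132]
ft_force: [-3.5, 2.4, 18.6]
opening: 0.003
```

At the stop: force rose to 18.6 N with no further travel. Now up, then the second stroke.

Call:
apply_moves(
  increments=[
    [1,-8,0,0,0],
    [1,-8,0,0,0],
    [1,-8,0,0,0],
    [1,-8,0,0,0],
    [1,-3,0,0,0],
    [1,0,0,0,0],
    [1,0,0,0,0],
    [1,0,0,0,0],
  ],
)

```text
t: 81.35
eef_pos: [598.5, -320.4, 161.5]
tcp_rot: [-1.794, 1.567, -1.713]
ft_force: [-0.7, -0.3, 0.1]
opening: 0.001
```

Call:
apply_moves(
  increments=[
    [1,5,0,0,0],
    [1,5,0,0,0],
    [1,5,0,0,0],
    [1,5,0,0,0],
    [1,5,0,0,0],
    [1,4,0,0,0],
    [1,3,0,0,0],
    [1,2,0,0,0],
    [1,0,0,0,0],
    [1,0,0,0,0],
  ],
)

```text
t: 82.35
eef_pos: [598.7, -320.5, 129.2]
tcp_rot: [-1.452, 1.567, -1.372]
ft_force: [-5.0, 3.4, 13.9]
opening: 0.007
```

Call:
apply_moves(
  increments=[
    [1,1,0,0,0],
    [1,0,0,0,0],
    [1,0,0,0,0],
  ],
)

```text
t: 82.65
eef_pos: [598.8, -320.5, 129.2]
tcp_rot: [-1.347, 1.566, -1.266]
ft_force: [-6.4, 3.8, 20.8]
opening: 0.006
```

Second stroke reached its stop (20.8 N). I retreat straight up and clear the view for a last check.

Call:
apply_moves(
  increments=[
    [1,-8,0,0,0],
    [1,-10,0,0,0],
    [1,-15,0,0,0],
    [1,-25,0,0,0],
    [1,-30,0,0,0],
    [1,-30,0,0,0],
    [1,-10,0,0,0],
    [1,0,0,0,0],
  ],
)

```text
t: 83.45
eef_pos: [599.0, -320.3, 256.3]
tcp_rot: [-1.24, 1.565, -1.16]
ft_force: [-0.6, 0.4, -0.7]
opening: 0.004
```

```bash
python3 - <<'E'
from h import *
tilt(); path([(490,-165,270)])
E
```

```text
toolx [ 0.0023 -0.0052 -1.    ] joints [-0.587  0.544  1.378 -0.003  1.215 -0.667] pos [ 599.  -320.3  256.3] F [-0.6  0.4 -0.7]
(490, -165, 270) rows 5 each [ -3.   32.7 -19.2]
```

Call:
apply_moves(
  increments=[
    [1,-3,32.7,-19.2,0],
    [1,-3,32.7,-19.2,0],
    [1,-3,32.7,-19.2,0],
    [1,-3,32.7,-19.2,0],
    [1,-3,32.7,-19.2,0],
    [1,0,0,0,0],
    [1,0,0,0,0],
    [1,0,0,0,0],
  ],
)

```text
t: 84.25
eef_pos: [490.2, -165.4, 268.6]
tcp_rot: [-1.812, 1.567, -1.732]
ft_force: [0.4, 0.4, 0.8]
opening: 0.004
```

```bash
python3 - <<'E'
from h import *
tilt()
def oranges(c,z,amin):
    hsv=cv2.cvtColor(c['pixels'],cv2.COLOR_RGB2HSV); m=((hsv[...,0]<20)&(hsv[...,1]>100)&(hsv[...,2]>80)).astype(np.uint8)
    n,l,st,ce=cv2.connectedComponentsWithStats(m); return [(p2w(c,[ce[i]],z)[0][:2].round(1),ce[i].round(),st[i,4]) for i in range(1,n) if amin<st[i,4]<1500]
c=cam('wrist','w22.png'); print('wrist stage'); [print(o) for o in oranges(c,56,60)]
a=np.radians(4.7);ex=np.array([np.cos(a),np.sin(a),0]);ey=np.array([-np.sin(a),np.cos(a),0]);O=np.array([466.3,119,0])
for d in(95,161,227): print('expected patch',(O-d*ey+21.5*ex)[:2].round(1))
for d in(60,128,194,245):
    P=[O-d*ey+[0,0,68]+x*ex for x in(-16,0,16)]
    px=w2p(c,P).round().astype(int); print('arm row',d,[c['pixels'][y,x].tolist() if 0<=y<420 and 0<=x<560 else None for x,y in px])
t=cam('top','t22.png'); print('top'); [print(o) for o in oranges(t,41,12)]
for nm in('t19.png','t22.png'): im=cv2.imread('pics/'+nm); print(nm,'pump',im[165:180,408:430:5].mean((0,2)).round())
E
```

```text
toolx [-6.0e-04 -3.5e-03 -1.0e+00] joints [-0.451  0.292  1.762 -0.004  1.086 -0.53 ] pos [ 490.2 -165.4  268.6] F [0.4 0.4 0.8]
wrist stage
(array([739.7,  33.5]), array([554.,   8.]), np.int32(92))
(array([425.3, -70. ]), array([216.,  92.]), np.int32(376))
(array([501.1, -37.4]), array([296.,  63.]), np.int32(300))
(array([ 506.2, -103.5]), array([295., 134.]), np.int32(251))
(array([ 493.3, -290.7]), array([268., 303.]), np.int32(204))
(array([ 506.2, -288.7]), array([279., 302.]), np.int32(210))
(array([ 570.4, -344. ]), array([330., 349.]), np.int32(480))
expected patch [495.5  26.1]
expected patch [500.9 -39.7]
expected patch [ 506.3 -105.5]
arm row 60 [None, None, None]
arm row 128 [[177, 171, 160], [200, 191, 188], [216, 215, 212]]
arm row 194 [[176, 170, 158], [141, 133, 130], [179, 175, 163]]
arm row 245 [[205, 198, 184], [143, 141, 135], [207, 202, 191]]
top
(array([807. ,  57.8]), array([268., 108.]), np.int32(274))
(array([ 774.7, -202.6]), array([363., 117.]), np.int32(19))
(array([502.7, -38.1]), array([306., 216.]), np.int32(38))
(array([498.5,  29.7]), array([280., 218.]), np.int32(38))
(array([ 487.1, -395.1]), array([441., 219.]), np.int32(45))
(array([449.2, 156.8]), array([232., 237.]), np.int32(16))
(array([452.5,  79.2]), array([262., 235.]), np.int32(56))
(array([432.7, 137.4]), array([239., 243.]), np.int32(56))
(array([ 410.7, -392.4]), array([442., 248.]), np.int32(41))
(array([410.8, -17.6]), array([299., 250.]), np.int32(37))
t19.png pump [106.  30.  25.  40.  96.]
t22.png pump [63. 41. 48. 52. 73.]
```

```bash
python3 - <<'E'
from h import *
env.job_done(); s=status.state(); print(s['t'],s['ft_force'].round(1))
E
```

```text
the job is handed in; nothing more can be done
the job is handed in; nothing more can be done
```

The job is handed in at about 84 s of the 192 s allowed. No verdict was given, so what follows is from my own checks.

**What I did**
- Turned the knob open.
- Laid both tested holders in the right-hand tray.
- Put the three fresh holders in bays 3, 2 and 1.
- Turned the knob locked.
- Pressed the plunger to its stop twice; the force reached about 19 N and 21 N with no further travel.

**Last checks**
- **Clamp:** the last wrist picture shows the arm back over bays 2 and 3. Its open position was already empty before I primed the line.
- **Fresh holders:** the copper patches of all three were within about 4 mm of where I expected them. They lay flat when last viewed, before locking.
- **Tested holders:** both patches were inside the tray in the last top picture.
- **Arm:** it stood clear, reading under 1 N.

**What went wrong or stayed unchecked**
- **Wrist force:** early on I used the wrong sign for a tool axis, and the arm ran out to its reach limit. The one wrist force reading I have from that move was about 110 N against the 120 N limit. I cannot rule out a higher moment between readings.
- **Tool tilt:** the same move left the tool tilted by about 12°. I corrected it to about 0.2° before touching anything.
- **Camera disagreement:** the top camera read about 4 mm off from the wrist camera and the knob's position as felt by force. I relied on the wrist camera for grasping and placing in the bays; the tray position came from the top camera.
- **Plunger:** I did not measure that it came fully up after the second stroke; after the first, the force went back to about zero as the arm rose.
- **Bystanders:** I made no final measurement of the beaker, bottle or screwdriver. The arm passed well clear of them.

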